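# Trim a sprung balance with steel rings to its mark

### The job

Bring the sprung balance to its mark: take steel trim rings from the mat one at a time and lower each one gently down over the balance's post until it sits on the pan or on the ring below, letting the pan settle before you decide on the next. Finish with the pan's pointer resting between the two black lines of the index plate, the rings it took stacked flat on the post and the spare ones left where they lie on the mat. Never drop a ring on the pan or press hard on it, and leave the amber bottle, the jar and the bowl alone.

Things in the scene. Friction and masses are not known exactly. Their poses are not given: they have to be found in the camera images.
- foot: dark steel foot plate of the balance, 12 mm thick, 160 mm in x and -100 to +150 mm in y, lying on the bench; origin at its underside, z up. On it sits a grey head with the sprung pan above. The head floats: the post's axis stands anywhere within 8 mm in x and 8 mm in y of the foot's origin, different each time but fixed during a run: find it by feel or sight
- foot_ref (a point): on the foot's top face, straight above its origin (nominal, not true, place of the post). Heights over this point, pan fully up: flat round aluminium pan, 64 mm across, top at 111 mm; in its middle an upright post 13 mm thick, tip at 181 mm (last 5 mm taper to 10 mm across). Pan and post sink together
- index_ref (a point): nominal place of the white index plate (floats with the head): a point on the foot's top face 93 mm from its centre towards +y. The plate, 40 mm wide and 122 mm high, carries two black lines 12 mm apart (79 and 67 mm over this point); the pan's dark pointer straddles the plate and must rest between them
- pan (a joint): sinking of the pan in m: 0 fully up, bottoms at 0.050. Spring about 200 N/m, damped, settles in 1 s; empty it rests at 0.005 to 0.017. Pointer at the upper line: 0.029, at the lower: 0.041. Each ring sinks it about 10 mm (8.5 to 11), so two or three are needed. Pressing on the post's tip sinks the pan too; it springs back when the tip slips into a bore
- mat: black rubber mat, 190 x 190 mm, 4 mm thick, origin under its centre; the rings lie on it in two rows of two about 90 mm apart, along its x and y axes
- ring1_mid (a point): one of four identical-looking plain steel trim rings lying flat on the mat: outside diameter 44 mm, bore 16 mm, height 20 mm, about 200 g (each differs by up to 13 percent). This point is the centre of the bore, half-way up (10 mm over its underside); z is its axis
- ring2_mid (a point): one of four identical-looking plain steel trim rings lying flat on the mat: outside diameter 44 mm, bore 16 mm, height 20 mm, about 200 g (each differs by up to 13 percent). This point is the centre of the bore, half-way up (10 mm over its underside); z is its axis
- ring3_mid (a point): one of four identical-looking plain steel trim rings lying flat on the mat: outside diameter 44 mm, bore 16 mm, height 20 mm, about 200 g (each differs by up to 13 percent). This point is the centre of the bore, half-way up (10 mm over its underside); z is its axis
- ring4_mid (a point): one of four identical-looking plain steel trim rings lying flat on the mat: outside diameter 44 mm, bore 16 mm, height 20 mm, about 200 g (each differs by up to 13 percent). This point is the centre of the bore, half-way up (10 mm over its underside); z is its axis
- bottle_mid (a point): bystander: amber bottle with white cap, 60 mm across, 130 mm tall; its point half-way up
- jar_mid (a point): bystander: amber jar with white lid, 60 mm across, 75 mm tall; its point half-way up
- bowl_mid (a point): bystander: white ceramic bowl, 90 mm across, 45 mm tall; its point half-way up

How it is judged:
By the outcome, as a careful person would: the job done as asked, in the order asked, and still so for the second after the job is handed in, with the robot touching nothing.
It also fails if it takes over 72 s, if anything falls off the work surface, if the arm or the gripper's body presses on something with over 40 N, if the wrist force passes 120 N, or if a joint passes its speed limit or range.

### The arm

A 6-joint arm with a two-finger parallel gripper is mounted at the origin on the work surface. World frame = base frame: x ahead of the robot, y to its left, z up, the work surface at z = 0. Lengths are in mm, angles in rad, forces in N, time in s.
With the tool pointing down it reaches from about 275 to 750 mm from the base axis. Payload 10.2 kg.
Tool frame: the origin (TCP) lies at the very end of the fingers, on their centre line; the grasp point (between the pads) lies 19 mm behind it; z points along the fingers, x is the direction in which the jaws open and shut, and the axes are right-handed (so a half turn about z gives the same grasp; the last joint's range is limited). The gripper opens to 85 mm and grips with 20 to 120 N. Pads are 22 mm wide; open, the fingers measure 114 mm over their backs; the gripper's body (76 mm by 85 mm) begins 54 mm behind the grasp point. The pads swing forward as they close: fully open they stand 13 mm farther back than shut.
Start: joints at [1.003, 0.313, 1.498, -0, 1.331, -0.223], TCP at [177.467, 494.101, 192.594] pointing down, gripper open.
Joint ranges: [-2.94, 2.94], [-0.97, 2.17], [0.19, 2.56], [-1.23, 4.37], [0.02, 3.11], [-2.88, 2.88]. Speed limits (rad/s): [2.39, 2.39, 3.01, 3.14, 3.14, 3.14].

### API

Orientations are given as a unit quaternion [w, x, y, z].
In Python, from rig import ctrl, cams gives the robot as it stands.
- The arm moves only by the tool play_rows, never from a script. Its argument "steps" is a list of rows, each a list of 2 entries, a list of its own where there are three numbers: the shift along the tool's x, y, z normalised to -1 to 1, where 1 is 0.75 m, then the turn, a rotation vector about the tool's x, y, z normalised to -1 to 1, where 1 is 45 degrees. A call has 1 to 20 rows; each row shifts and turns the commanded pose from where the row before left it, along the tool's axes as they then stand; what a row does not reach is not made up. A row lasts 1/10 s, in which the tool goes at most 50 mm and 8.59 degrees, less where a joint would pass 70% of its speed; a pose out of reach is approached as far as the arm can. A call with a number of a shift or a turn outside -1 to 1 is refused whole. A call with a gripper value outside its range is refused whole. "grip" is the closure, from 0 (fully open) to 1 (shut), set as the call begins (left out, the last holds). The fingers move at their own pace and stop on an object; "squeeze" is the grip in N (left out, the last holds). Time passes only in rows, so rows that do not move let the fingers close. It gives the time, the measured TCP pose, the force and the opening at its end, in the units of the state.
- ctrl.sense(): the state, without advancing time (a new reading comes with each control period).
- cams.capture(name): name is "scene" or "top" or "wrist"; returns the picture (400x640x3 uint8, red, green, blue); there is no depth.
- cams.camera_info(name): a dict with "fx", "fy", "cx", "cy" (pixels), "xyz" and "attitude" of the camera in the world. Camera axes: x right, y up, looking along -z (the intrinsics and any distortion apply to the point x, -y, -z); pixel columns grow to the right and rows downward; lengths in mm; the calibration is good to about 2 mm. A picture is of the moment at which its call begins: read the wrist's pose just before it. camera_info takes no time and is no camera call; for the wrist camera it gives the pose at the moment of the call.
- ctrl.finish_job(): hands the job in, once; it reports no verdict.
Trained networks look in the newest picture that a camera, given by its name, has taken for a name from the list of things; names that differ only in an ending like _2 or _b are one class to them, and where a whole thing is asked for, a point or a joint stands for the part that bears it (a point fixed in the world has none). Each returns a list of dicts, best first, with "p" (0 to 1); they miss things now and then, are a little off and sometimes report something else, mostly with a low value. They report only what shows in the picture. A call takes as long as a camera call.
- cams.search_frame(camera, thing): "rect" ([centre column, centre row, width, height] in pixels, round what is visible of it).
- cams.tip_of(camera, thing): "pixel" ([column, row] in pixels: a listed point, or the origin of a listed thing).
The state is a dict: "time_s": time; "joints": joint angles; "dq": joint speeds; "tau": joint torques, N m; "eef_pos": TCP position; "ee_rot": TCP orientation; "force": force on the tool from outside, world axes, zero at the start; "wrist_torque": the same for the moment, N m; "grip_width": opening from 0.0 (shut) to 1.0 (fully open).
Only numpy, scipy, OpenCV 4.12 (cv2) and the standard library are available. Lean on these libraries where they do the work, as an engineer would, in place of code of your own. Each camera call takes 0.05 s, during which the arm holds its last target.

## Working session

There is one attempt and no reset: what is moved stays moved. The work goes in short steps, Python scripts to look and compute and a tool call to move; the robot and the scene stay as the last step left them, time stands still between calls to the robot, and variables do not carry over. Pictures are saved under pics/ and viewed, and the job is handed in when it is done.

Besides the shell and the picture viewer there is one more tool, called after "Call:" as name(argument=value, ...) on one line, values as JSON. play_rows: Moves the arm, as the interface text tells. Its arguments: {"type":"object","properties":{"steps":{"type":"array"},"grip":{"type":"number"},"squeeze":{"type":"number"}},"required":["steps"]}

```bash
mkdir -p pics; ls
cat > h.py <<'E'
import numpy as np, cv2
from rig import ctrl, cams
from scipy.spatial.transform import Rotation as R
def save(im,n): cv2.imwrite('pics/'+n,cv2.cvtColor(im,cv2.COLOR_RGB2BGR))
def rot(q): return R.from_quat([q[1],q[2],q[3],q[0]])
def ray(ci,px):
    a=ci['attitude']; M=rot(a).as_matrix() if np.size(a)==4 else np.array(a)
    d=np.array([(px[0]-ci['cx'])/ci['fx'],-(px[1]-ci['cy'])/ci['fy'],-1.])
    d=M@d; return np.array(ci['xyz'],float),d/np.linalg.norm(d)
def proj(ci,p):
    a=ci['attitude']; M=rot(a).as_matrix() if np.size(a)==4 else np.array(a)
    q=M.T@(np.array(p,float)-np.array(ci['xyz'])); return [ci['cx']+ci['fx']*q[0]/-q[2], ci['cy']-ci['fy']*q[1]/-q[2]]
def tri(rays):
    A=np.zeros((3,3));b=np.zeros(3)
    for o,d in rays:
        P=np.eye(3)-np.outer(d,d);A+=P;b+=P@o
    x=np.linalg.solve(A,b); return x,[np.linalg.norm((np.eye(3)-np.outer(d,d))@(x-o)) for o,d in rays]
def atz(r,z): o,d=r; return o+d*(z-o[2])/d[2]
E
python3 - <<'E'
from h import *
print(ctrl.sense())
for n in ['scene','top','wrist']:
    print(n,cams.camera_info(n)); save(cams.capture(n),n+'0.png')
E
```

```text
pics
{'time_s': 0.0, 'joints': array([ 1.00257884e+00,  3.13453369e-01,  1.49842876e+00,  5.41609329e-06,
        1.33100168e+00, -2.23387714e-01]), 'dq': array([ 0.00118689, -0.00186211, -0.00030896,  0.00077405,  0.00048574,
       -0.00154093]), 'tau': array([ 1.96475215e-03, -4.12268078e+01, -2.59742403e+01, -4.25111193e-05,
        4.04467777e-03,  2.97895315e-05]), 'eef_pos': array([177.30608813, 493.83194671, 192.03651989]), 'ee_rot': array([ 2.42765922e-04,  8.17935551e-01,  5.75309497e-01, -5.98197187e-04]), 'force': array([0.79740485, 0.23193309, 0.28817253]), 'wrist_torque': array([ 1.26993362e-02,  8.27790035e-05, -4.51882046e-02]), 'grip_width': 0.9998990412991042}
scene {'fx': 453.9843114638796, 'fy': 453.9843114638796, 'cx': 317.9956315242297, 'cy': 203.19212236543385, 'xyz': array([1170.68619602,  740.22149911,  919.63959302]), 'attitude': array([0.28301005, 0.12073671, 0.38287302, 0.87105465])}
top {'fx': 471.78909140686415, 'fy': 471.78909140686415, 'cx': 319.4428279127417, 'cy': 199.8890801030291, 'xyz': array([ 402.86412936,  -20.29618982, 1485.09447288]), 'attitude': array([-0.70113636, -0.05673344,  0.05395136,  0.70871601])}
wrist {'fx': 344.6510373483275, 'fy': 344.6510373483275, 'cx': 320.6487786575058, 'cy': 198.94542158727876, 'xyz': array([113.72122667, 517.82228669, 373.87977754]), 'attitude': array([ 0.81006053, -0.11248547, -0.07845512,  0.57008223])}
```

View pics/scene0.png

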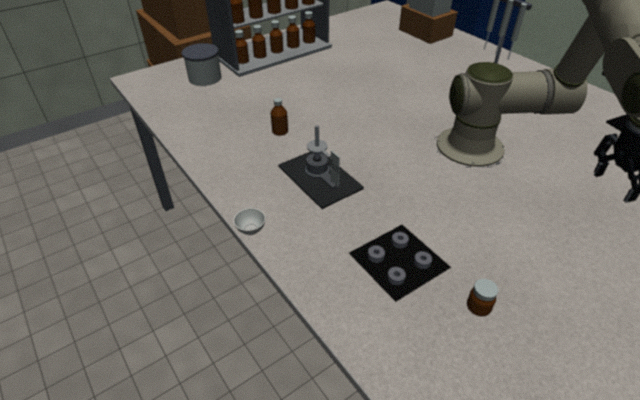

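View pics/top0.png

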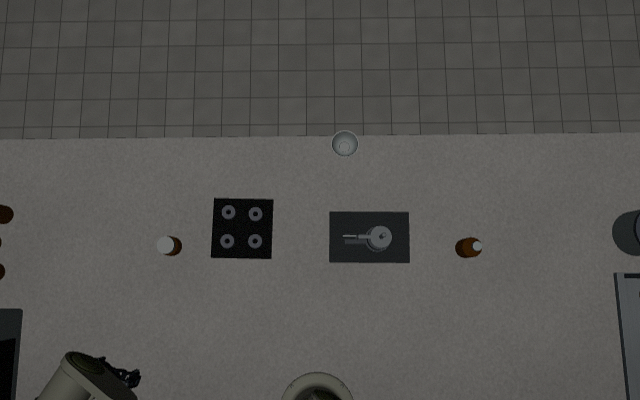

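View pics/wrist0.png

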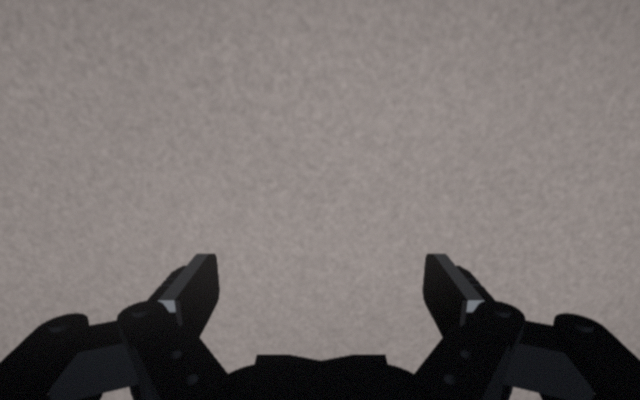

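Run:
```python
from h import *
for n in ['scene','top']:
    for t in ['foot','foot_ref','index_ref','pan','mat','ring1_mid','bottle_mid','jar_mid','bowl_mid']:
        print(n,t,[(np.round(d['pixel'],1).tolist(),round(d['p'],2)) for d in cams.tip_of(n,t)][:5])
print(ctrl.sense()['time_s'])
```

```text
scene foot [([317.1, 172.5], 0.74), ([377.9, 260.6], 0.4)]
scene foot_ref [([314.6, 167.7], 0.73), ([394.1, 274.6], 0.41)]
scene index_ref [([331.6, 186.3], 0.72)]Traceback (most recent call last):
  File "<stdin>", line 4, in <module>
ValueError: it knows: bottle_mid, bowl_mid, foot, foot_ref, index_ref, jar_mid, mat, ring1_mid, ring2_mid, ring3_mid, ring4_mid
```

The scene view shows the balance (post about 317,135), the mat with four rings (about 400,260), the bowl (249,221), the jar (482,297) and the bottle (279,118). In the top view the rings are at about (228,212), (255,213), (227,241) and (255,241), and the post is near (381,237). The wrist view shows bare bench.

Run:
```python
from h import *
S=cams.camera_info('scene');T=cams.camera_info('top')
res={}
for n in ['scene','top']:
    for t in ['foot_ref','index_ref','mat','ring1_mid','bottle_mid','jar_mid','bowl_mid']:
        l=[(np.round(d['pixel'],1).tolist(),round(d['p'],2)) for d in cams.tip_of(n,t)][:6]
        res[n,t]=l;print(n,t,l)
for t in ['foot_ref','index_ref','mat','bottle_mid','jar_mid','bowl_mid']:
    a,b=res['scene',t],res['top',t]
    if a and b: print(t,tri([ray(S,a[0][0]),ray(T,b[0][0])]))
for a in res['top','ring1_mid']:
    for b in res['scene','ring1_mid']:
        x,r=tri([ray(T,a[0]),ray(S,b[0])])
        if r[0]<6: print(a,b,x.round(1),round(r[0],1))
print(ctrl.sense()['time_s'])
```

```text
scene foot_ref [([314.6, 167.7], 0.73), ([394.1, 274.6], 0.41)]
scene index_ref [([331.6, 186.3], 0.72)]
scene mat [([396.5, 260.4], 0.74)]
scene ring1_mid [([399.7, 240.8], 0.62)]
scene bottle_mid [([277.8, 113.5], 0.94)]
scene jar_mid [([481.5, 295.8], 0.81)]
scene bowl_mid [([250.6, 224.7], 0.68)]
top foot_ref [([375.4, 234.9], 0.9)]
top index_ref [([345.5, 237.5], 0.73)]
top mat [([240.3, 228.4], 0.9)]
top ring1_mid [([252.2, 240.9], 0.69)]
top bottle_mid [([470.7, 247.4], 0.64)]
top jar_mid [([170.8, 246.5], 0.83), ([344.3, 143.6], 0.57)]
top bowl_mid [([343.6, 142.7], 0.88)]
foot_ref (array([ 521.42345438, -187.14878261,   29.28083205]), [np.float64(0.22094436969142559), np.float64(0.22094436969127768)])
index_ref (array([517.89949216, -97.59671648,  11.37140652]), [np.float64(2.640293460247008), np.float64(2.6402934602471007)])
mat (array([5.51859270e+02, 2.32284946e+02, 2.24509195e-01]), [np.float64(4.059258074206153), np.float64(4.05925807420612)])
bottle_mid (array([ 478.6866255 , -465.58473452,   73.37911496]), [np.float64(1.2595558780254852), np.float64(1.2595558780256262)])
jar_mid (array([491.34435002, 443.88060515,  33.169837  ]), [np.float64(1.7626872831851716), np.float64(1.7626872831851859)])
bowl_mid (array([812.94855866, -91.66472836,  26.79718772]), [np.float64(4.980584610744397), np.float64(4.980584610744283)])
([252.2, 240.9], 0.69) ([399.7, 240.8], 0.62) [509.4 193.7  15.2] 1.8
1.0
```

Run:
```python
from h import *
s=ctrl.sense(); W=cams.camera_info('wrist'); Rt=rot(s['ee_rot']); 
print(Rt.as_matrix().round(3)); Rc=Rt.inv()*rot(W['attitude']); t=Rt.inv().apply(W['xyz']-s['eef_pos'])
print('cam in tool',t.round(1)); print(Rc.as_matrix().round(3),'fwd',-Rc.as_matrix()[:,2])
# aim: yaw 0, want to look at mat centre from TCP z 230
Rn=R.from_matrix(np.array([[1,0,0],[0,-1,0],[0,0,-1.]]))
f=Rn.apply(-Rc.as_matrix()[:,2]); print('fwd world yaw0',f)
for z in [150,200,250]:
    for (cx,cy) in [(552,232),(521,-187)]:
        h=z-t[2]-20
        off=Rn.apply(t)+f*h/-f[2]
        print(z,(cx,cy),'tcp xy', cx-off[0], cy-off[1])
```

```text
[[ 0.338  0.941  0.   ]
 [ 0.941 -0.338 -0.   ]
 [-0.     0.    -1.   ]]
cam in tool [   0.8  -68.  -181.8]
[[ 1.    -0.    -0.   ]
 [-0.    -0.962 -0.272]
 [ 0.     0.272 -0.962]] fwd [7.64628752e-05 2.71917227e-01 9.62320641e-01]
fwd world yaw0 [ 7.64628752e-05 -2.71917227e-01 -9.62320641e-01]
150 (552, 232) tcp xy 551.129504941097 252.0824999098823
150 (521, -187) tcp xy 520.129504941097 -166.9175000901177
200 (552, 232) tcp xy 551.1255321033556 266.2107028661959
200 (521, -187) tcp xy 520.1255321033556 -152.78929713380413
250 (552, 232) tcp xy 551.1215592656142 280.33890582250945
250 (521, -187) tcp xy 520.1215592656142 -138.66109417749055
```

Call:
play_rows(steps=[[[-0.0098,0.0477,-0.0009],[0,0,0]],[[-0.0098,0.0477,-0.0009],[0,0,0]],[[-0.0098,0.0477,-0.0009],[0,0,0]],[[-0.0098,0.0477,-0.0009],[0,0,0]],[[-0.0098,0.0477,-0.0009],[0,0,0]],[[-0.0098,0.0477,-0.0009],[0,0,0]],[[-0.0098,0.0477,-0.0009],[0,0,0]],[[-0.0098,0.0477,-0.0009],[0,0,0]],[[-0.0098,0.0477,-0.0009],[0,0,0]],[[-0.0098,0.0477,-0.0009],[0,0,0]],[[-0.0098,0.0477,-0.0009],[0,0,0]],[[-0.0098,0.0477,-0.0009],[0,0,0]]])

```text
time_s: 2.2
eef_pos: [552.9, 265.0, 200.7]
ee_rot: [-0.0, 0.818, 0.575, -0.0]
force: [-0.5, -0.1, -0.5]
grip_width: 1.003
```

Call:
play_rows(steps=[[[0,0,0],[0,0,0.1734]],[[0,0,0],[0,0,0.1734]],[[0,0,0],[0,0,0.1734]],[[0,0,0],[0,0,0.1734]],[[0,0,0],[0,0,0.1734]],[[0,0,0],[0,0,0.1734]],[[0,0,0],[0,0,0.1734]],[[0,0,0],[0,0,0.1734]],[[0,0,0],[0,0,0.1734]],[[0,0,0],[0,0,0]],[[0,0,0],[0,0,0]]])

```text
time_s: 3.3
eef_pos: [551.7, 266.0, 200.6]
ee_rot: [0.0, 1.0, 0.002, -0.0]
force: [-0.7, 0.2, -0.2]
grip_width: 1.003
```

```bash
cat >> h.py <<'E'
import sys
def look(name):
    s=ctrl.sense(); W=cams.camera_info('wrist'); im=cams.capture('wrist'); save(im,name+'.png')
    np.savez('pics/'+name,im=im,**{k:np.array(v) for k,v in W.items()})
    print(round(s['time_s'],2),s['eef_pos'].round(2),'yaw',np.degrees(np.arctan2(*rot(s['ee_rot']).as_matrix()[[1,0],0])).round(2),'F',s['force'].round(2),'w',round(s['grip_width'],3)); return im,W
E
python3 - <<'E'
from h import *
im,W=look('w1')
for t in ['ring1_mid','ring2_mid','mat']: print(t,[(np.round(d['pixel'],1).tolist(),round(d['p'],2)) for d in cams.tip_of('wrist',t)])
print(rot(ctrl.sense()['ee_rot']).as_matrix().round(4))
E
```

```text
3.3 [551.67 266.01 200.62] yaw 0.23 F [-0.65  0.21 -0.17] w 1.003
ring1_mid []
ring2_mid [([281.5, 158.7], 0.68)]
mat [([319.9, 193.3], 0.8)]
[[ 1.      0.0019 -0.    ]
 [ 0.0019 -1.     -0.    ]
 [-0.      0.     -1.    ]]
```

View pics/w1.png

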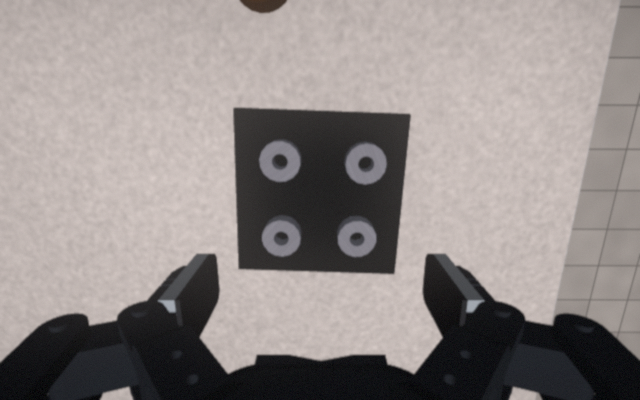

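The wrist view shows the mat with four rings, their tops at about (280,160), (366,162), (281,236) and (357,237). I'll shift to get a second view.

Call:
play_rows(steps=[[[0,0.04,0],[0,0,0]],[[0,0.04,0],[0,0,0]],[[0,0,0],[0,0,0]],[[0,0,0],[0,0,0]]])

```text
time_s: 3.9
eef_pos: [551.8, 205.9, 200.9]
ee_rot: [-0.0, 1.0, 0.0, 0.0]
force: [0.3, -0.0, 1.3]
grip_width: 1.004
```

```bash
cat >> h.py <<'E'
def ringpix(im,win=None):
    # bright ring top faces on dark mat -> ellipse centres of outer outline
    hsv=cv2.cvtColor(im,cv2.COLOR_RGB2HSV); g=cv2.cvtColor(im,cv2.COLOR_RGB2GRAY)
    m=((hsv[...,1]<70)&(g>85)).astype(np.uint8)
    cs,hi=cv2.findContours(m,cv2.RETR_CCOMP,cv2.CHAIN_APPROX_NONE); out=[]
    for i,c in enumerate(cs):
        if hi[0][i][3]>=0 or not 500<cv2.contourArea(c)<4000: continue
        (x,y),ax,a=cv2.fitEllipse(c)
        if max(ax)/min(ax)>1.3 or cv2.contourArea(c)/(np.pi/4*ax[0]*ax[1])<.9: continue
        hole=[cv2.moments(cs[j]) for j in range(len(cs)) if hi[0][j][3]==i and cv2.contourArea(cs[j])>20]
        hc=[(q['m10']/q['m00'],q['m01']/q['m00']) for q in hole][:1]
        out.append((x,y,ax,hc))
    return out
E
python3 - <<'E'
from h import *
look('w2')
d1=np.load('pics/w1.npz');d2=np.load('pics/w2.npz')
for d in (d1,d2):
    for r in ringpix(d['im']): print(np.round(r[:2],1),np.round(r[2],1),np.round(r[3],1))
    print()
E
```

```text
3.9 [551.82 205.93 200.89] yaw 0.0 F [ 0.27 -0.    1.26] w 1.004
[356.6 238.2] [35.7 38. ] [[356.5 238.5]]
[280.8 237.8] [35.9 38. ] [[281.  237.8]]
[365.6 163.4] [39.8 40.9] [[365.6 163.6]]
[279.4 160.9] [40.  40.9] [[279.5 161.2]]

[358.3 185.7] [38.8 39.8] [[358.3 186. ]]
[279.1 185.5] [38.7 40. ] [[279.3 185.5]]
[367.5 104. ] [42.  44.3] [[367.3 104.3]]
[277.2 101.7] [42.1 44.2] [[277.3 101.9]]
```

View pics/w2.png

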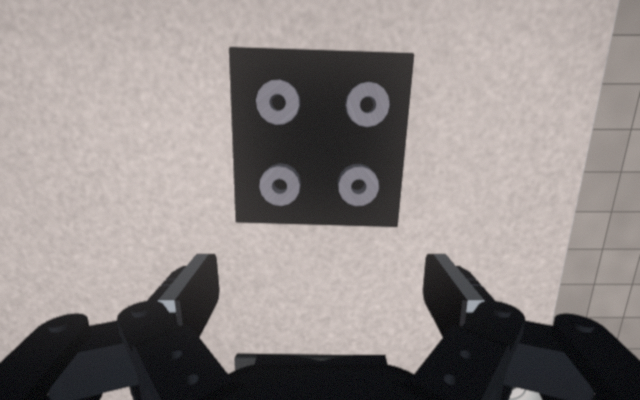

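Run:
```python
from h import *
D=[np.load('pics/w1.npz'),np.load('pics/w2.npz')]
D=[{k:d[k] for k in d.files} for d in D]
P=[ringpix(d['im']) for d in D]
for a,b in zip(*P):
    x,r=tri([ray(D[0],a[:2]),ray(D[1],b[:2])]); print('tri',x.round(1),np.round(r[0],2),[atz(ray(d,p[:2]),24).round(1)[:2].tolist() for d,p in zip(D,(a,b))])
# mat edges for yaw: from rings
S=cams.camera_info('scene');T=cams.camera_info('top')
im=cams.capture('top'); 
for n,C in (('top',T),('scene',S)):
    im=cams.capture(n); save(cv2.resize(im[195:275,320:420] if n=='top' else im[110:220,260:380],None,fx=6,fy=6,interpolation=cv2.INTER_CUBIC),n+'_c.png')
```

```text
tri [593.4 188.8  23.9] 0.02 [[593.4, 188.8], [593.5, 188.8]]
tri [508.8 189.1  24.2] 0.02 [[508.8, 189.1], [508.8, 189.1]]
tri [600.2 273.1  23.5] 0.01 [[600.1, 273.2], [600.1, 273.1]]
tri [509.5 275.3  22.9] 0.03 [[509.7, 275.5], [509.6, 275.3]]
```

View pics/top_c.png

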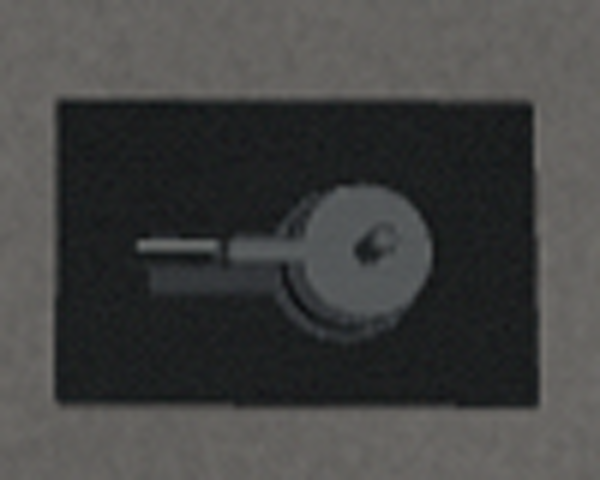

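View pics/scene_c.png

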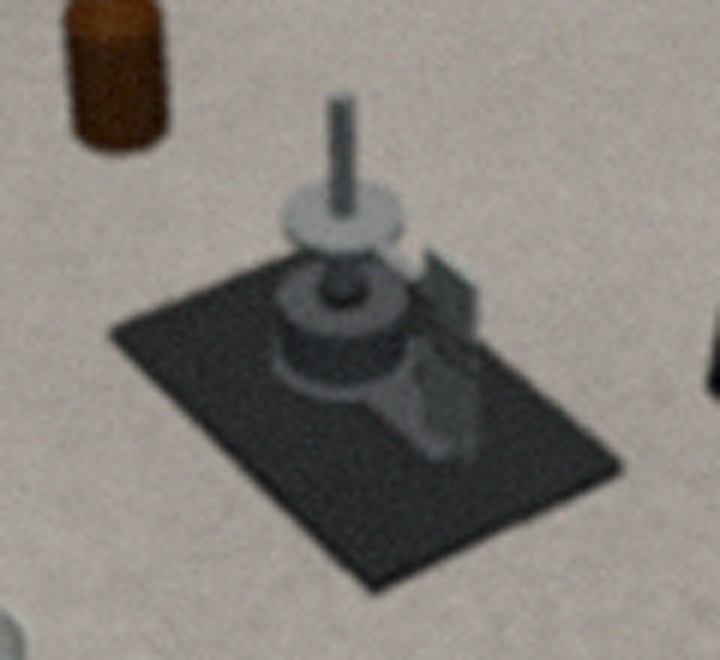

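Both views agree on the rings, with tops at z≈24 as expected (4 mm mat plus 20 mm ring). The top and scene crops show the index plate edge-on in x, and the post on the pan. Next I'll measure the post from the wrist camera.

Call:
play_rows(steps=[[[-0.0041,0.0461,-0.0105],[0,0,0]],[[-0.0041,0.0461,-0.0105],[0,0,0]],[[-0.0041,0.0461,-0.0105],[0,0,0]],[[-0.0041,0.0461,-0.0105],[0,0,0]],[[-0.0041,0.0461,-0.0105],[0,0,0]],[[-0.0041,0.0461,-0.0105],[0,0,0]],[[-0.0041,0.0461,-0.0105],[0,0,0]],[[-0.0041,0.0461,-0.0105],[0,0,0]],[[-0.0041,0.0461,-0.0105],[0,0,0]],[[-0.0041,0.0461,-0.0105],[0,0,0]],[[0,0,0],[0,0,0]],[[0,0,0],[0,0,0]],[[0,0,0],[0,0,0]]])

```text
time_s: 5.4
eef_pos: [521.2, -138.6, 279.2]
ee_rot: [-0.0, 1.0, 0.001, -0.0]
force: [0.6, -0.0, -0.6]
grip_width: 1.003
```

Run:
```python
from h import *
im,W=look('b1')
```

```text
5.4 [ 521.23 -138.56  279.2 ] yaw 0.1 F [ 0.58 -0.04 -0.61] w 1.003
```

Call:
play_rows(steps=[[[0,0.047,0],[0,0,0]],[[0,0.047,0],[0,0,0]],[[0,0,0],[0,0,0]],[[0,0,0],[0,0,0]],[[0,0,0],[0,0,0]]])

```text
time_s: 5.95
eef_pos: [521.3, -208.9, 279.6]
ee_rot: [-0.0, 1.0, 0.001, 0.0]
force: [0.0, -0.9, -0.5]
grip_width: 1.001
```

Run:
```python
from h import *
im,W=look('b2')
```

```text
5.95 [ 521.34 -208.94  279.56] yaw 0.11 F [ 0.03 -0.9  -0.45] w 1.001
```

View pics/b1.png

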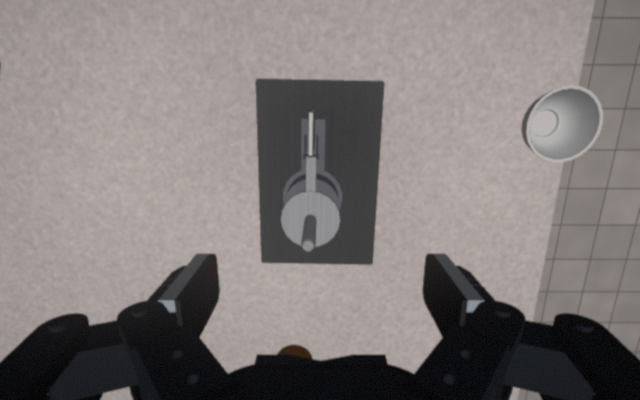

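View pics/b2.png

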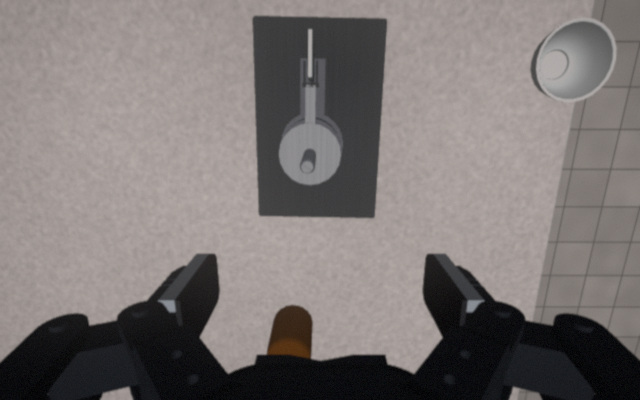

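b1 shows the post tip near (308,246) with the pan at (310,219). b2 has the tip near (307,167) and the pan at (310,153). I'll zoom in for exact pixels.

Run:
```python
from h import *
for n,(x0,y0) in (('b1',(270,180)),('b2',(270,110))):
    im=np.load(f'pics/{n}.npz')['im'][y0:y0+80,x0:x0+80]
    save(cv2.convertScaleAbs(cv2.resize(im,None,fx=7,fy=7,interpolation=cv2.INTER_CUBIC),alpha=1.4),n+'_c.png')
```

```text
(no output)
```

View pics/b1_c.png

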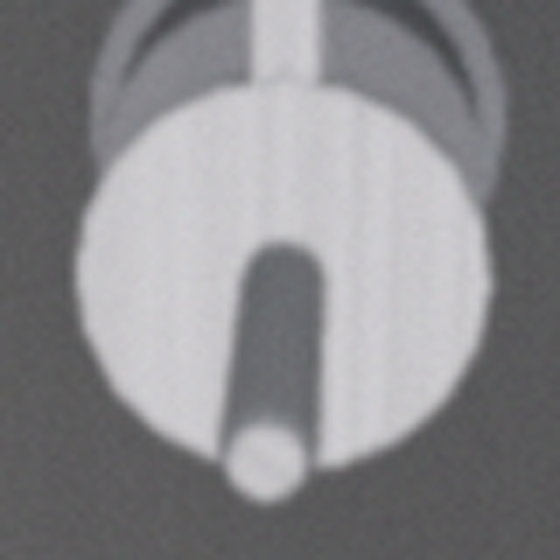

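View pics/b2_c.png

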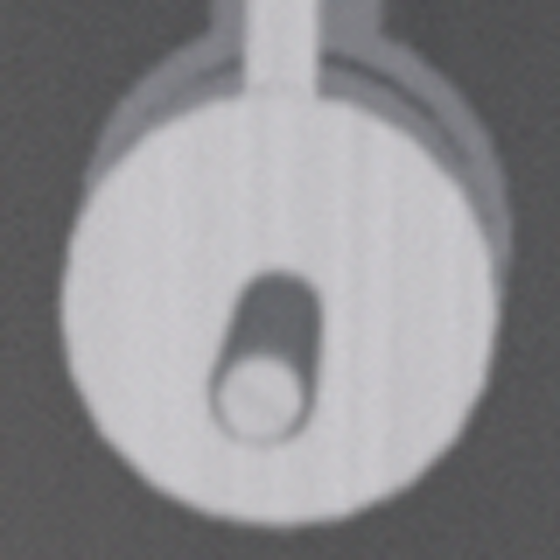

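```bash
cat >> h.py <<'E'
def ld(n):
    d=np.load(f'pics/{n}.npz'); return {k:d[k] for k in d.files}
E
python3 - <<'E'
from h import *
a,b=ld('b1'),ld('b2')
c=lambda x,y,x0,y0:((x+.5)/7-.5+x0,(y+.5)/7-.5+y0)
print('tip',tri([ray(a,c(268,461,270,180)),ray(b,c(263,397,270,110))]))
print('pan',tri([ray(a,c(283.5,275.5,270,180)),ray(b,c(280,310,270,110))]))
for d,(lo,hi) in ((a,((77,275),(490,275))),(b,((62,310),(498,310)))):
    x0,y0=(270,180) if d is a else (270,110)
    r=[ray(d,c(*p,x0,y0)) for p in (lo,hi)]
    for z in (105,110,115,120): print(z,np.linalg.norm(atz(r[0],z)-atz(r[1],z)).round(1),end=' ')
    print()
E
```

```text
tip (array([ 511.29923596, -190.95120371,  180.11823934]), [np.float64(0.05128882033886036), np.float64(0.05128882033912603)])
pan (array([ 511.19177892, -191.10407366,  108.23990348]), [np.float64(0.04593925885514934), np.float64(0.045939258855154826)])
105 64.3 110 63.4 115 62.5 120 61.6 
105 64.5 110 63.6 115 62.7 120 61.8
```

The post axis is at (511.3, −191.0) with its tip at z≈180 and the pan at z≈108, so the pan has sunk about 14 mm. Two rings should be needed. First I'll go to the ring at (508.8, 189.1), with the jaws slightly closed to clear its neighbour.

Call:
play_rows(steps=[[[-0.0017,-0.0531,0],[0,0,0]],[[-0.0017,-0.0531,0],[0,0,0]],[[-0.0017,-0.0531,0],[0,0,0]],[[-0.0017,-0.0531,0],[0,0,0]],[[-0.0017,-0.0531,0],[0,0,0]],[[-0.0017,-0.0531,0],[0,0,0]],[[-0.0017,-0.0531,0],[0,0,0]],[[-0.0017,-0.0531,0],[0,0,0]],[[-0.0017,-0.0531,0],[0,0,0]],[[-0.0017,-0.0531,0],[0,0,0]],[[0,0,0.0488],[0,0,0]],[[0,0,0.0488],[0,0,0]],[[0,0,0.0488],[0,0,0]],[[0,0,0.0488],[0,0,0]],[[0,0,0.0488],[0,0,0]],[[0,0,0.0488],[0,0,0]],[[0,0,0],[0,0,0]],[[0,0,0],[0,0,0]]], grip=0.25, squeeze=30)

```text
time_s: 7.8
eef_pos: [508.4, 188.6, 61.0]
ee_rot: [-0.0, 1.0, 0.001, 0.0]
force: [-0.1, -0.5, 0.7]
grip_width: 0.751
```

Run:
```python
from h import *
im,W=look('g1'); print(ctrl.sense()['eef_pos'])
print(proj(W,[508.8,189.1,24]))
```

```text
7.8 [508.37 188.6   60.99] yaw 0.07 F [-0.05 -0.49  0.73] w 0.751
[509.09355653 188.59132368  61.86082094]
[np.float64(319.57383592405694), np.float64(209.1748034596305)]
```

View pics/g1.png

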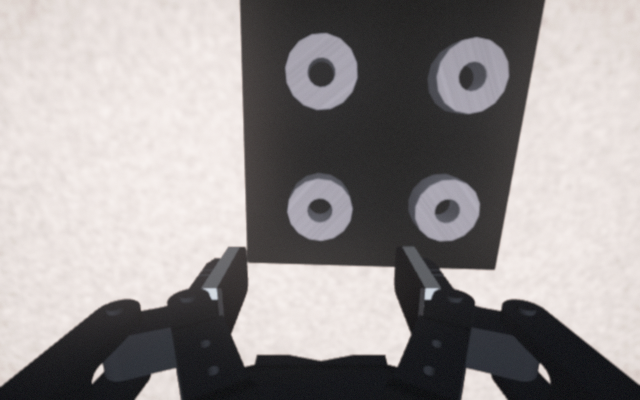

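The ring is at about (320,208), right where I predicted, and nicely centred between the fingers. Descend, then close.

Call:
play_rows(steps=[[[0,0,0.0187],[0,0,0]],[[0,0,0.0187],[0,0,0]],[[0,0,0.0187],[0,0,0]],[[0,0,0.0187],[0,0,0]],[[0,0,0],[0,0,0]],[[0,0,0],[0,0,0]]])

```text
time_s: 8.45
eef_pos: [509.3, 188.3, 5.5]
ee_rot: [-0.0, 1.0, 0.0, 0.001]
force: [0.4, 0.2, -0.1]
grip_width: 0.751
```

Call:
play_rows(steps=[[[0,0,0],[0,0,0]],[[0,0,0],[0,0,0]],[[0,0,0],[0,0,0]],[[0,0,0],[0,0,0]],[[0,0,0],[0,0,0]],[[0,0,0],[0,0,0]],[[0,0,0],[0,0,0]]], grip=1)

```text
time_s: 9.15
eef_pos: [508.2, 187.9, 3.7]
ee_rot: [0.0, 1.0, 0.0, -0.0]
force: [1.3, 0.1, 0.3]
grip_width: 0.001
```

Run:
```python
from h import *
im,W=look('g2'); save(cams.capture('scene')[200:320,320:480].repeat(4,0).repeat(4,1),'s2.png')
```

```text
9.15 [508.21 187.95   3.73] yaw 0.02 F [1.27 0.05 0.31] w 0.001
```

View pics/g2.png

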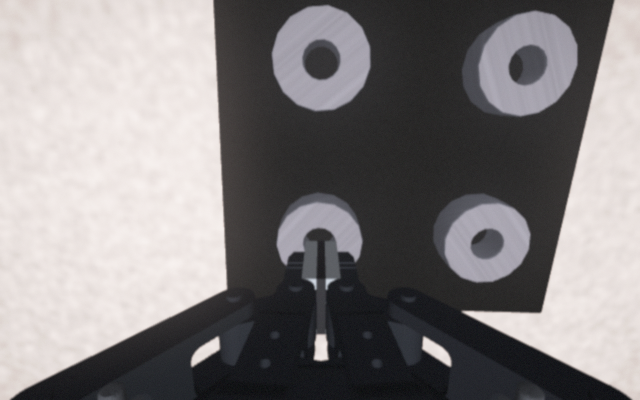

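View pics/s2.png

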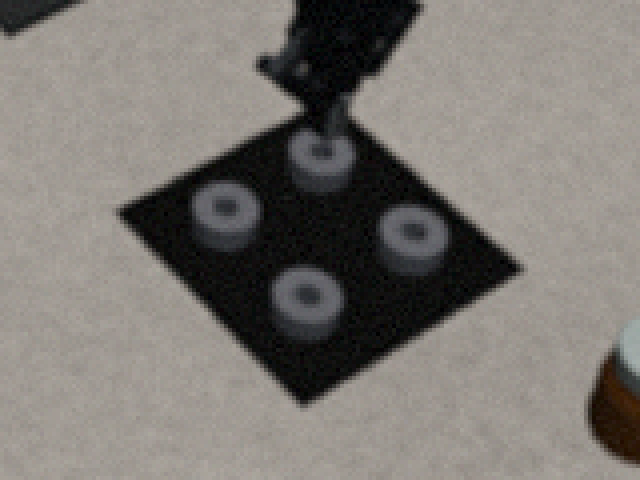

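Run:
```python
from h import *
S=cams.camera_info('scene');W=ld('g2')
for z in (4,14,24,34,44,54): print(z,np.round(proj(S,[508.5,188,z]),1),np.round(proj(W,[508.5,188,z]),1),np.round(proj(W,[508.5,199,z]),1), np.round(proj(W,[508.5,177,z]),1))
im=cams.capture('scene'); save(cv2.convertScaleAbs(cv2.resize(im[200:270,360:440],None,fx=8,fy=8,interpolation=cv2.INTER_CUBIC),alpha=2.),'s3.png')
im=W['im']; save(cv2.convertScaleAbs(cv2.resize(im[180:300,250:390],None,fx=5,fy=5,interpolation=cv2.INTER_CUBIC),alpha=2.),'g2c.png')
```

```text
4 [398.7 242.3] [319.3 229.8] [319.3 211.2] [319.3 248. ]
14 [399.1 239.8] [319.2 236.5] [319.2 217. ] [319.2 255.5]
24 [399.5 237.2] [319.2 244. ] [319.2 223.5] [319.2 263.8]
34 [400.  234.7] [319.1 252.3] [319.1 230.7] [319.1 273.1]
44 [400.4 232.1] [319.1 261.6] [319.  238.9] [319.1 283.6]
54 [400.9 229.5] [319.  272.2] [319.  248.1] [319.  295.4]
```

View pics/s3.png

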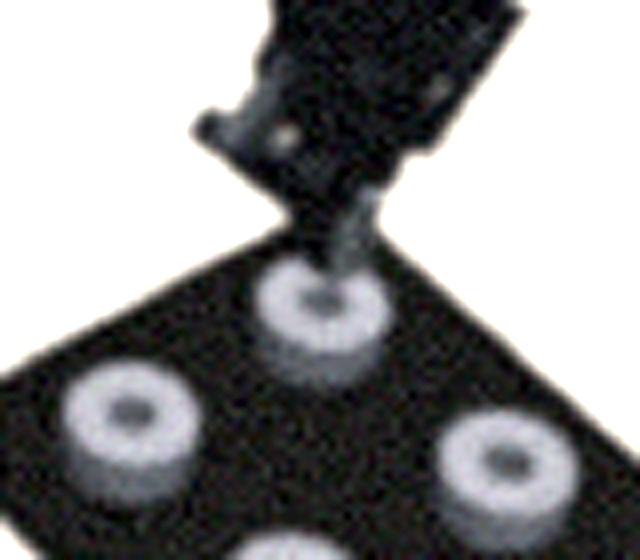

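View pics/g2c.png

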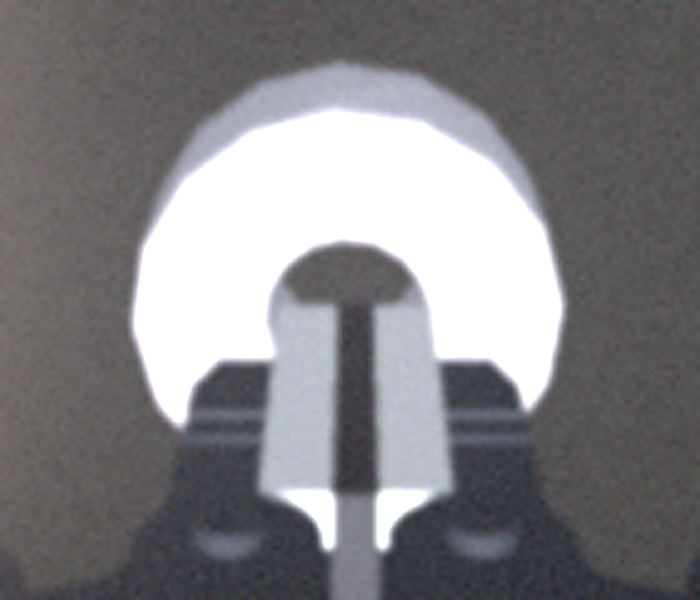

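Run:
```python
from h import *
S=cams.camera_info('scene');W=ld('g2')
for c in (335,345,355): print(tri([ray(S,((c+.5)/8-.5+360,272/8-.5+200)),ray(W,(319.6,240.6))]))
# pad width check: panel columns 275..440 /5 =33px at which depth
for z in (24,34,44,54): print(z,[np.round(atz(ray(W,(c/5+250,241)),z),1) for c in (275,437)])
# start image: fully open; pads inner top corners (217,255),(427,255)
W=ld('w1')
for z in (201,211,221,231,241,251,261): print(z,[np.round(atz(ray(W,(c,255)),z),1) for c in (217,427)])
```

```text
(array([509.30256888, 195.40959442,  43.08875243]), [np.float64(2.2726152168032985), np.float64(2.272615216803117)])
(array([509.00890461, 197.99469705,  46.27443515]), [np.float64(1.0733692290723476), np.float64(1.0733692290724268)])
(array([508.72525663, 200.57498652,  49.46231079]), [np.float64(0.11829671978972303), np.float64(0.11829671978973008)])
24 [array([501.4, 189.6,  24. ]), array([517.7, 189.6,  24. ])]
34 [array([501.8, 193.8,  34. ]), array([517.1, 193.8,  34. ])]
44 [array([502.3, 198. ,  44. ]), array([516.6, 198. ,  44. ])]
54 [array([502.8, 202.2,  54. ]), array([516.1, 202.2,  54. ])]
201 [array([493.4, 250.5, 201. ]), array([613.8, 250.9, 201. ])]
211 [array([496.7, 255.1, 211. ]), array([610.4, 255.6, 211. ])]
221 [array([499.9, 259.8, 221. ]), array([607. , 260.2, 221. ])]
231 [array([503.2, 264.5, 231. ]), array([603.6, 264.8, 231. ])]
241 [array([506.4, 269.1, 241. ]), array([600.2, 269.5, 241. ])]
251 [array([509.6, 273.8, 251. ]), array([596.8, 274.1, 251. ])]
261 [array([512.9, 278.5, 261. ]), array([593.4, 278.8, 261. ])]
```

The gripper shut on nothing. Both cameras place the finger ends about 42 mm above the reported TCP when shut, roughly z≈46, so they passed over the 24 mm ring without touching it (its position is unchanged). The stated TCP doesn't match the real fingertips, so I'll work from the measured ends. I'll reopen and go down carefully, watching the force.

Call:
play_rows(steps=[[[0,0,0],[0,0,0]],[[0,0,0],[0,0,0]],[[0,0,0],[0,0,0]],[[0,0,0],[0,0,0]],[[0,0,0],[0,0,0]],[[0,0,0],[0,0,0]]], grip=0.25)

```text
time_s: 9.9
eef_pos: [508.2, 188.0, 3.8]
ee_rot: [0.0, 1.0, 0.0, -0.0]
force: [0.6, -0.9, 0.4]
grip_width: 0.751
```

Call:
play_rows(steps=[[[0,0,0.01],[0,0,0]],[[0,0,0.01],[0,0,0]],[[0,0,0.006],[0,0,0]],[[0,0,0],[0,0,0]],[[0,0,0],[0,0,0]]])

```text
time_s: 10.4
eef_pos: [508.2, 187.9, -15.9]
ee_rot: [0.0, 1.0, 0.0, -0.0]
force: [-0.1, -0.6, 0.1]
grip_width: 0.749
```

Run:
```python
from h import *
im,W=look('g3')
im=cams.capture('scene'); save(cv2.convertScaleAbs(cv2.resize(im[200:270,360:440],None,fx=8,fy=8,interpolation=cv2.INTER_CUBIC),alpha=2.),'s4.png')
```

```text
10.4 [508.21 187.95 -15.88] yaw 0.02 F [-0.07 -0.62  0.06] w 0.749
```

View pics/g3.png

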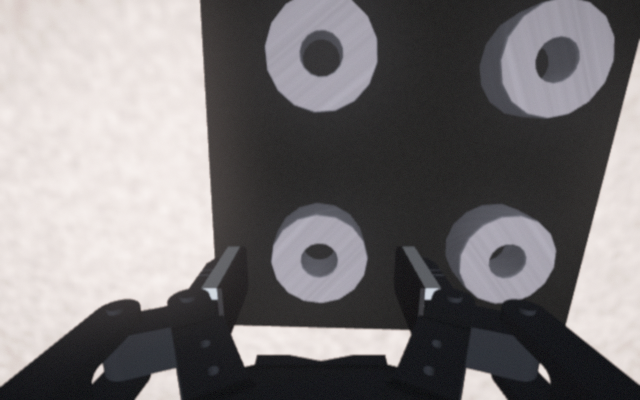

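View pics/s4.png

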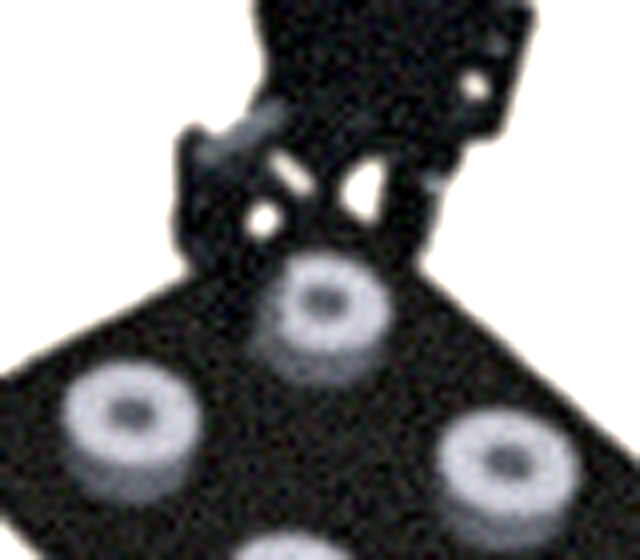

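Force is still zero and the fingers are centred around the ring (bore at 319,258). Going lower.

Call:
play_rows(steps=[[[0,0,0.008],[0,0,0]],[[0,0,0.008],[0,0,0]],[[0,0,0.008],[0,0,0]],[[0,0,0],[0,0,0]]])

```text
time_s: 10.9
eef_pos: [507.5, 187.9, -34.8]
ee_rot: [0.0, 1.0, 0.0, -0.001]
force: [-0.8, -1.0, 0.1]
grip_width: 0.748
```

Call:
play_rows(steps=[[[0,0,0],[0,0,0]],[[0,0,0],[0,0,0]],[[0,0,0],[0,0,0]],[[0,0,0],[0,0,0]],[[0,0,0],[0,0,0]],[[0,0,0],[0,0,0]]], grip=1)

```text
time_s: 11.5
eef_pos: [508.4, 188.0, -33.5]
ee_rot: [-0.0, 1.0, 0.0, 0.0]
force: [-0.5, 0.6, 3.6]
grip_width: 0.493
```

Run:
```python
from h import *
im,W=look('g4')
im=cams.capture('scene'); save(cv2.convertScaleAbs(cv2.resize(im[200:270,360:440],None,fx=8,fy=8,interpolation=cv2.INTER_CUBIC),alpha=2.),'s5.png')
```

```text
11.5 [508.45 188.03 -33.47] yaw 0.02 F [-0.45  0.57  3.64] w 0.493
```

View pics/g4.png

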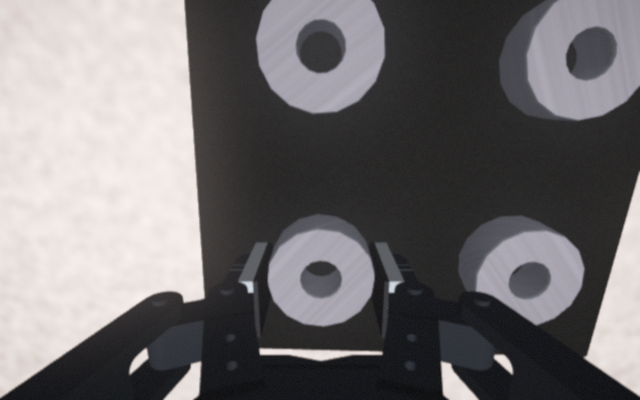

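View pics/s5.png

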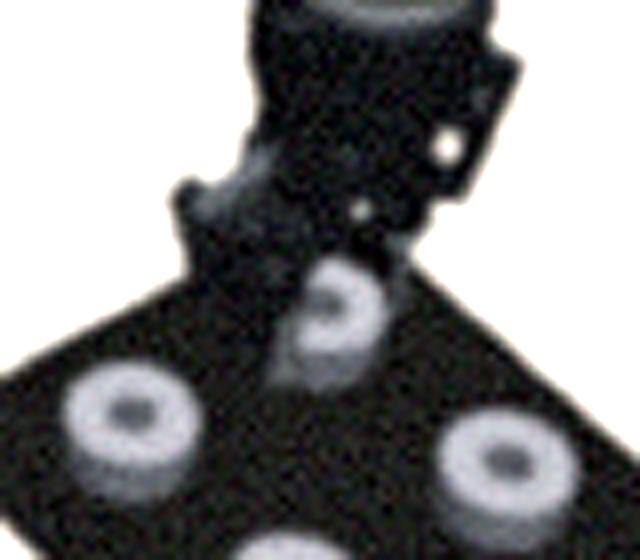

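Call:
play_rows(steps=[[[0,0,0],[0,0,0]],[[0,0,0],[0,0,0]],[[0,0,0],[0,0,0]]])

```text
time_s: 11.9
eef_pos: [508.5, 188.0, -33.5]
ee_rot: [-0.0, 1.0, 0.0, 0.0]
force: [0.3, 0.0, 5.3]
grip_width: 0.496
```

Call:
play_rows(steps=[[[0,0,-0.02],[0,0,0]],[[0,0,-0.03],[0,0,0]],[[0,0,-0.04],[0,0,0]],[[0,0,-0.05],[0,0,0]],[[0,0,0],[0,0,0]],[[0,0,0],[0,0,0]]])

```text
time_s: 12.5
eef_pos: [507.9, 187.9, 70.8]
ee_rot: [0.0, 1.0, 0.0, -0.0]
force: [-0.1, -0.0, -1.6]
grip_width: 0.5
```

Run:
```python
from h import *
im,W=look('g5')
im=cams.capture('scene'); save(cv2.convertScaleAbs(cv2.resize(im[180:270,350:450],None,fx=6,fy=6,interpolation=cv2.INTER_CUBIC),alpha=2.),'s6.png')
```

```text
12.5 [507.92 187.91  70.84] yaw 0.02 F [-0.13 -0.04 -1.58] w 0.5
```

View pics/g5.png

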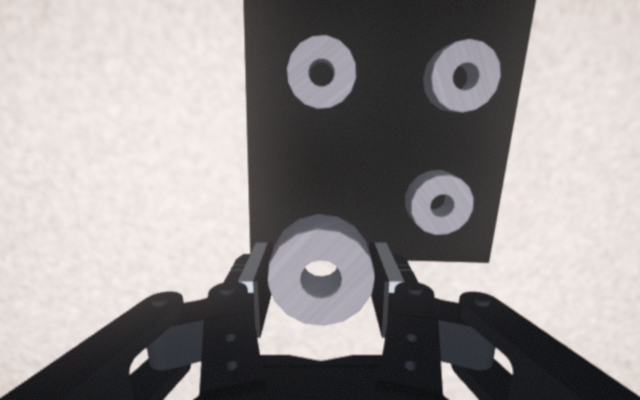

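View pics/s6.png

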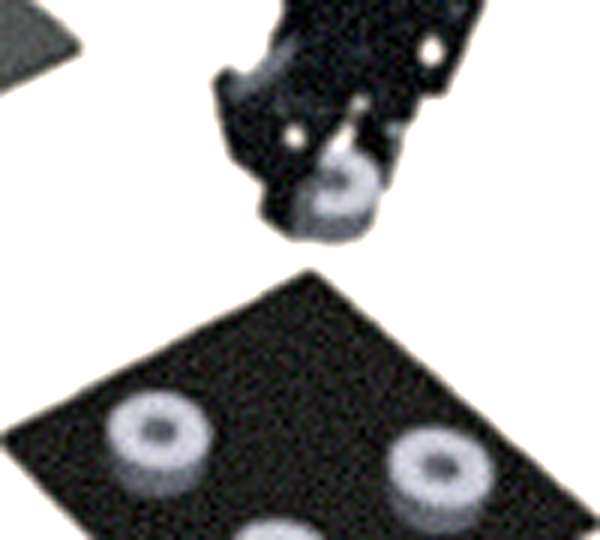

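The ring is held and lifted (wrist force −1.6 N, its weight); it sits centred at (321,270) in the wrist view. I'll compute the in-hand offset.

```bash
cat >> h.py <<'E'
def held(n,tcp,h=57.5):
    W=ld(n); im=W['im']; g=cv2.cvtColor(im,cv2.COLOR_RGB2GRAY)
    # top face by threshold around; use bore + outer by Hough-free: flood on bright smooth region
    m=((g>95)&(g<185)&(np.abs(im[...,0].astype(int)-im[...,2])<40)).astype(np.uint8)
    return m
E
python3 - <<'E'
from h import *
im=ld('g5')['im'][200:350,240:400]
save(cv2.resize(im,None,fx=4.5,fy=4,interpolation=cv2.INTER_CUBIC)[:600,:720],'g5c.png') if 0 else save(cv2.resize(im,None,fx=4,fy=4,interpolation=cv2.INTER_CUBIC),'g5c.png')
E
```

```text
(no output)
```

View pics/g5c.png

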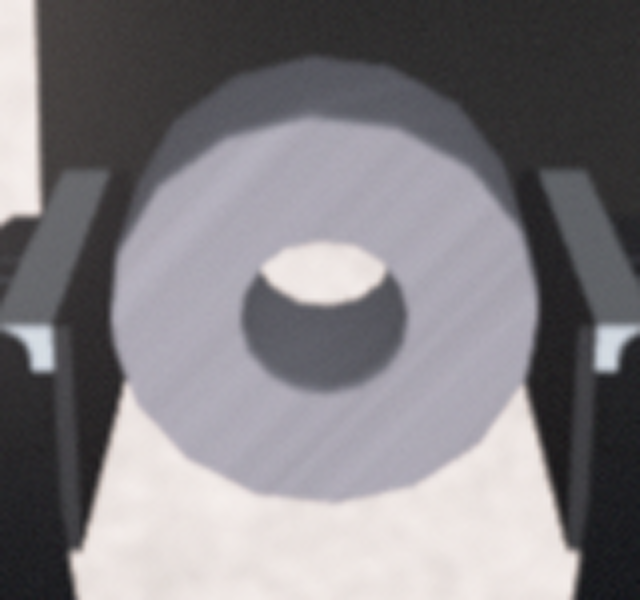

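Run:
```python
from h import *
W=ld('g5'); 
Rt=np.diag([1,-1,-1.])
tc=W['xyz']-Rt@np.array([.8,-68,-181.8]); print('tcp from cam',tc)
z=tc[2]+57.5
p=atz(ray(W,(320.6,278.9)),z); print('ring in hand',p, 'off',p-tc)
print('target tcp',511.3-(p-tc)[0],-191-(p-tc)[1])
```

```text
tcp from cam [507.9289305  189.09015625  70.81072294]
ring in hand [508.88849767 188.78569873 128.31072294] off [ 0.95956717 -0.30445751 57.5       ]
target tcp 510.3404328287168 -190.69554248651255
```

Call:
play_rows(steps=[[[0,0,-0.044],[0,0,0]],[[0,0,-0.044],[0,0,0]],[[0,0,-0.044],[0,0,0]],[[0.0003,0.0505,0],[0,0,0]],[[0.0003,0.0505,0],[0,0,0]],[[0.0003,0.0505,0],[0,0,0]],[[0.0003,0.0505,0],[0,0,0]],[[0.0003,0.0505,0],[0,0,0]],[[0.0003,0.0505,0],[0,0,0]],[[0.0003,0.0505,0],[0,0,0]],[[0.0003,0.0505,0],[0,0,0]],[[0.0003,0.0505,0],[0,0,0]],[[0.0003,0.0505,0],[0,0,0]],[[0,0,0],[0,0,0]],[[0,0,0],[0,0,0]],[[0,0,0],[0,0,0]]])

```text
time_s: 14.2
eef_pos: [510.3, -189.8, 169.4]
ee_rot: [-0.001, 1.0, 0.001, -0.001]
force: [0.1, 0.3, -1.5]
grip_width: 0.497
```

Run:
```python
from h import *
im,W=look('p1')
print([ctrl.sense()['eef_pos'].round(2) for _ in range(3)])
Rt=np.diag([1,-1,-1.]); print('tcp cam',W['xyz']-Rt@np.array([.8,-68,-181.8]))
im=im[180:330,240:400]; save(cv2.resize(im,None,fx=4,fy=4,interpolation=cv2.INTER_CUBIC),'p1c.png')
```

```text
14.2 [ 510.34 -189.82  169.37] yaw 0.06 F [ 0.08  0.31 -1.49] w 0.497
[array([ 510.52, -189.67,  169.68]), array([ 510.52, -189.67,  169.68]), array([ 510.52, -189.67,  169.68])]
tcp cam [ 510.53086826 -188.87667085  169.40752453]
```

View pics/p1c.png

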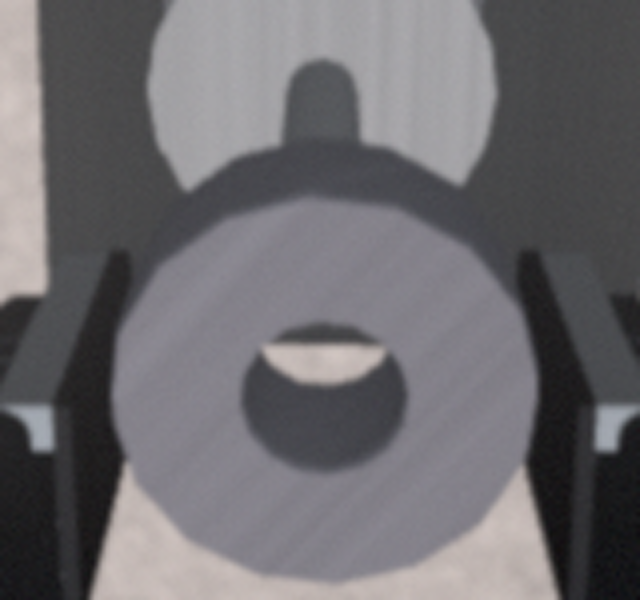

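Run:
```python
from h import *
W=ld('p1')
print('post base back',atz(ray(W,((322.5)/4-.5+240,60.5/4-.5+180)),108.2))
b=ld('b1');print(atz(ray(b,((283.5)/7-.5+270,243.5/7-.5+180)),108.2))
b=ld('b2');print(atz(ray(b,((281.5)/7-.5+270,270.5/7-.5+110)),108.2))
tc=W['xyz']-np.diag([1,-1,-1.])@np.array([.8,-68,-181.8])
print('ring',atz(ray(W,(320.6,278.9)),tc[2]+57.5), 'cam',W['xyz'])
```

```text
post base back [ 511.01141304 -185.70999314  108.2       ]
[ 511.10063915 -185.83950572  108.2       ]
[ 511.42060843 -185.25838481  108.2       ]
ring [ 511.39049463 -188.97756153  226.90752453] cam [ 511.33086826 -120.87667085  351.20752453]
```

Call:
play_rows(steps=[[[0,0.0027,0],[0,0,0]],[[0,0,0.0133],[0,0,0]],[[0,0,0.0133],[0,0,0]],[[0,0,0.004],[0,0,0]],[[0,0,0.004],[0,0,0]],[[0,0,0.004],[0,0,0]],[[0,0,0.004],[0,0,0]],[[0,0,0.004],[0,0,0]],[[0,0,0],[0,0,0]],[[0,0,0],[0,0,0]]])

```text
time_s: 15.25
eef_pos: [510.6, -192.8, 135.4]
ee_rot: [0.0, 1.0, 0.0, 0.0]
force: [0.1, 0.0, -1.7]
grip_width: 0.497
```

Run:
```python
from h import *
im,W=look('p2'); print(ctrl.sense()['wrist_torque'])
im=im[180:330,240:400]; save(cv2.resize(im,None,fx=4,fy=4,interpolation=cv2.INTER_CUBIC),'p2c.png')
```

```text
15.25 [ 510.62 -192.83  135.36] yaw 0.02 F [ 0.13  0.   -1.67] w 0.497
[ 0.0145278  -0.01062658  0.03828334]
```

View pics/p2c.png

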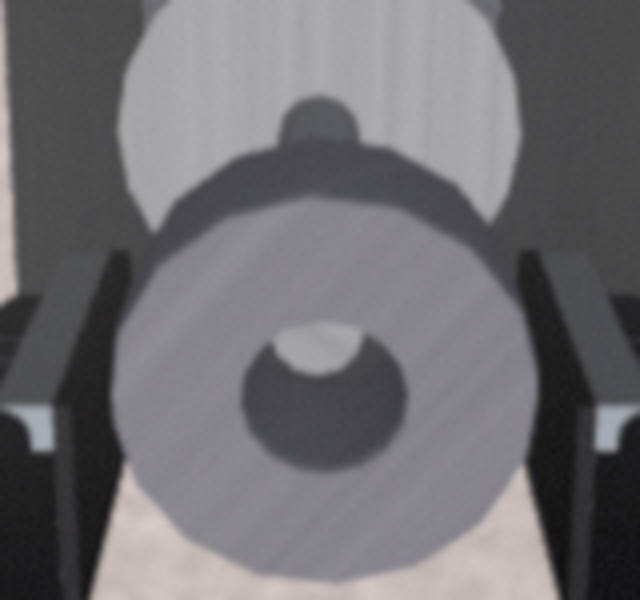

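Run:
```python
from h import *
W=ld('p2')
tc=W['xyz']-np.diag([1,-1,-1.])@np.array([.8,-68,-181.8])
print(tc,'ring',atz(ray(W,(320.6,278.9)),tc[2]+57.5),'tip front edge',atz(ray(W,(319.5/4-.5+240,376.5/4-.5+180)),180.1), 'post base back',atz(ray(W,((319.5)/4-.5+240,96.5/4-.5+180)),108.2))
```

```text
[ 510.57159255 -191.66967234  135.32114941] ring [ 511.57821007 -191.97579685  192.82114941] tip front edge [ 511.05901691 -196.38719603  180.1       ] post base back [ 510.91380439 -185.58281051  108.2       ]
```

The post tip is clearly visible inside the bore and the force shows only the ring's weight, so the ring is threaded. Lowering further.

Call:
play_rows(steps=[[[-0.0005,0,0.008],[0,0,0]],[[0,0,0.008],[0,0,0]],[[0,0,0.008],[0,0,0]],[[0,0,0.008],[0,0,0]],[[0,0,0.008],[0,0,0]],[[0,0,0.008],[0,0,0]],[[0,0,0.008],[0,0,0]],[[0,0,0.008],[0,0,0]],[[0,0,0.008],[0,0,0]],[[0,0,0],[0,0,0]],[[0,0,0],[0,0,0]]])

```text
time_s: 16.4
eef_pos: [510.3, -192.8, 81.3]
ee_rot: [0.0, 1.0, 0.0, 0.0]
force: [0.2, -0.7, -1.2]
grip_width: 0.497
```

Call:
play_rows(steps=[[[0,0,0.002],[0,0,0]],[[0,0,0.002],[0,0,0]],[[0,0,0.002],[0,0,0]],[[0,0,0.002],[0,0,0]],[[0,0,0.002],[0,0,0]],[[0,0,0.002],[0,0,0]],[[0,0,0],[0,0,0]],[[0,0,0],[0,0,0]]])

```text
time_s: 17.2
eef_pos: [510.2, -192.8, 72.3]
ee_rot: [0.0, 1.0, 0.0, 0.0]
force: [0.6, 0.3, -1.2]
grip_width: 0.498
```

Run:
```python
from h import *
im,W=look('p3'); print(ctrl.sense()['wrist_torque'])
im=im[150:330,240:400]; save(cv2.resize(im,None,fx=3.3,fy=3.3,interpolation=cv2.INTER_CUBIC),'p3c.png')
```

```text
17.2 [ 510.22 -192.81   72.29] yaw 0.02 F [ 0.6   0.31 -1.18] w 0.498
[-0.02112785 -0.04151553 -0.03861675]
```

View pics/p3c.png

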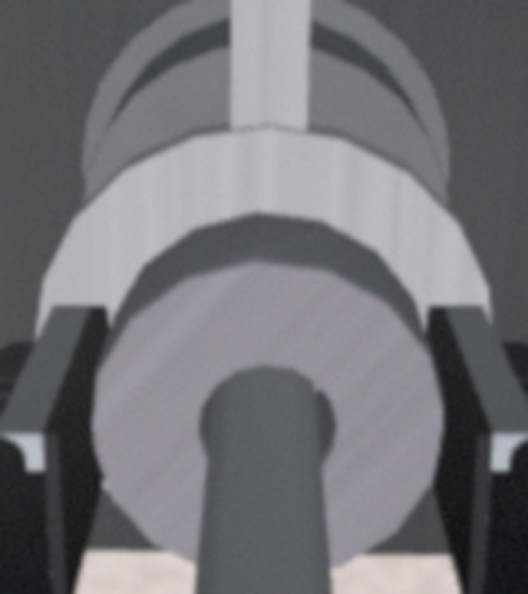

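The ring is over the post just above the pan, and the post sits slightly back-left in the bore. I'll nudge it and lower onto the pan.

Call:
play_rows(steps=[[[-0.0004,-0.001,0.001],[0,0,0]],[[0,0,0.0015],[0,0,0]],[[0,0,0.0015],[0,0,0]],[[0,0,0.0015],[0,0,0]],[[0,0,0.0015],[0,0,0]],[[0,0,0.0015],[0,0,0]],[[0,0,0.0015],[0,0,0]],[[0,0,0.0015],[0,0,0]],[[0,0,0.0015],[0,0,0]],[[0,0,0],[0,0,0]],[[0,0,0],[0,0,0]],[[0,0,0],[0,0,0]]])

```text
time_s: 18.45
eef_pos: [509.9, -192.1, 62.6]
ee_rot: [0.0, 1.0, 0.0, 0.0]
force: [0.1, 1.4, 0.5]
grip_width: 0.498
```

Run:
```python
from h import *
im,W=look('p4'); print(ctrl.sense()['wrist_torque'])
im=im[150:330,240:400]; save(cv2.resize(im,None,fx=3.3,fy=3.3,interpolation=cv2.INTER_CUBIC),'p4c.png')
```

```text
18.45 [ 509.93 -192.06   62.62] yaw 0.02 F [0.09 1.37 0.52] w 0.498
[ 0.16783867 -0.02716118  0.04612145]
```

View pics/p4c.png

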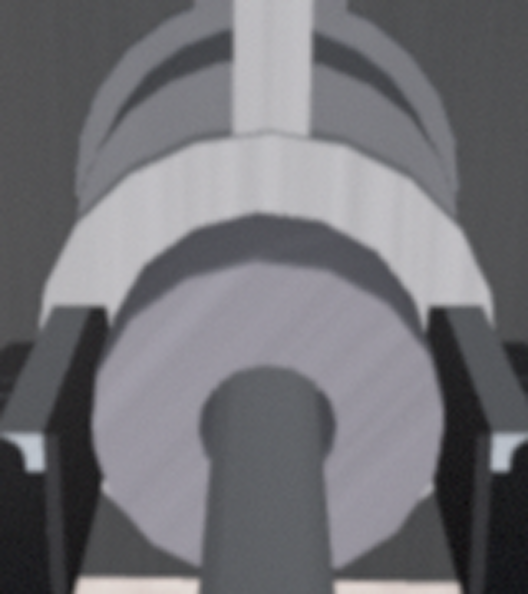

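The ring's weight is now on the pan (vertical force went from −1.5 to +0.5 N). A small side force of 1.4 N says to shift +y about 1 mm, then release.

Call:
play_rows(steps=[[[0,-0.0012,0],[0,0,0]],[[0,0,0],[0,0,0]],[[0,0,0],[0,0,0]]])

```text
time_s: 18.8
eef_pos: [510.0, -191.3, 62.6]
ee_rot: [0.0, 1.0, 0.0, 0.0]
force: [-0.3, -0.4, -0.4]
grip_width: 0.497
```

Call:
play_rows(steps=[[[0,0,0],[0,0,0]],[[0,0,0],[0,0,0]],[[0,0,0],[0,0,0]],[[0,0,0],[0,0,0]],[[0,0,0],[0,0,0]]], grip=0.25)

```text
time_s: 19.3
eef_pos: [509.9, -191.2, 62.6]
ee_rot: [-0.0, 1.0, 0.0, 0.0]
force: [0.2, -0.6, -0.5]
grip_width: 0.75
```

Call:
play_rows(steps=[[[0,0,-0.02],[0,0,0]],[[0,0,-0.05],[0,0,0]],[[0,0,-0.06],[0,0,0]],[[0,0,-0.06],[0,0,0]],[[0,0,-0.06],[0,0,0]],[[0,0,-0.04],[0,0,0]],[[0,0,0],[0,0,0]],[[0,0,0],[0,0,0]],[[0,0,0],[0,0,0]]])

```text
time_s: 20.2
eef_pos: [509.5, -190.9, 278.5]
ee_rot: [-0.001, 1.0, 0.0, -0.001]
force: [-0.6, -0.1, -0.5]
grip_width: 0.75
```

Run:
```python
from h import *
im,W=look('c1')
for z in (20,100,180): print(proj(W,[511,-191,z]))
im=cams.capture('scene'); save(cv2.convertScaleAbs(cv2.resize(im[110:220,260:380],None,fx=6,fy=5.4,interpolation=cv2.INTER_CUBIC),alpha=1.5),'sc1.png')
```

```text
20.2 [ 509.49 -190.9   278.53] yaw 0.02 F [-0.56 -0.11 -0.47] w 0.75
[np.float64(321.1716885224211), np.float64(158.21584577221438)]
[np.float64(321.21683509607834), np.float64(169.9657299212167)]
[np.float64(321.2860812413909), np.float64(187.9877882808339)]
```

View pics/c1.png

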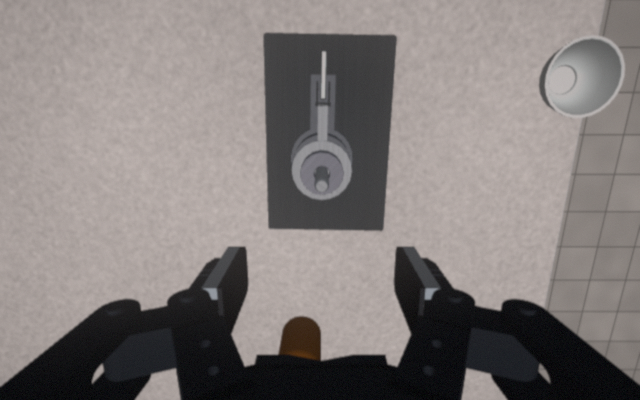

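View pics/sc1.png

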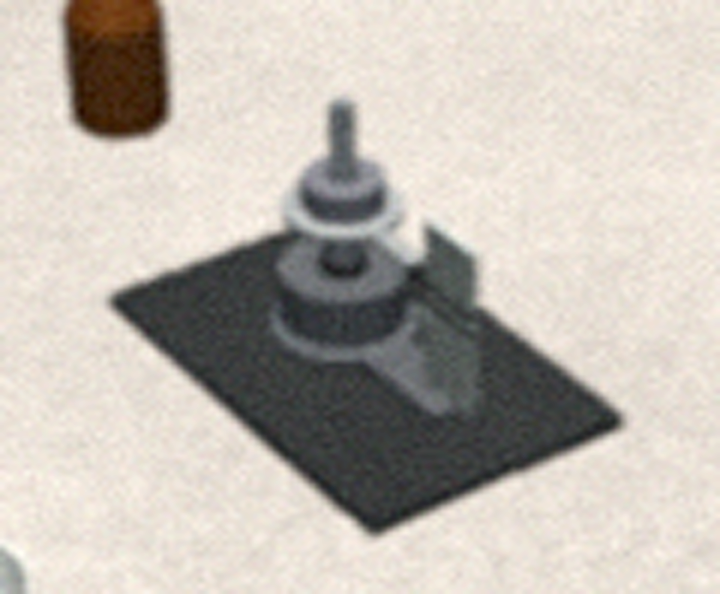

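The first ring sits flat on the pan around the post (wrist view (322,172)). Its tip in the scene view dropped about 2.3 px, roughly 10 mm, so the pan is now near 24 mm. Next is the second ring at (593.4, 188.8).

Call:
play_rows(steps=[[[0.0111,-0.0506,0],[0,0,0]],[[0.0111,-0.0506,0],[0,0,0]],[[0.0111,-0.0506,0],[0,0,0]],[[0.0111,-0.0506,0],[0,0,0]],[[0.0111,-0.0506,0],[0,0,0]],[[0.0111,-0.0506,0],[0,0,0]],[[0.0111,-0.0506,0],[0,0,0]],[[0.0111,-0.0506,0],[0,0,0]],[[0.0111,-0.0506,0],[0,0,0]],[[0.0111,-0.0506,0],[0,0,0]],[[0,0,0.0493],[0,0,0]],[[0,0,0.0493],[0,0,0]],[[0,0,0.0493],[0,0,0]],[[0,0,0.0493],[0,0,0]],[[0,0,0.0493],[0,0,0]],[[0,0,0.0493],[0,0,0]],[[0,0,0.0493],[0,0,0]],[[0,0,0],[0,0,0]],[[0,0,0],[0,0,0]]])

```text
time_s: 22.2
eef_pos: [593.1, 188.4, 21.6]
ee_rot: [0.0, 1.0, 0.0, -0.0]
force: [0.2, 0.7, 0.2]
grip_width: 0.752
```

Run:
```python
from h import *
im,W=look('g6')
print('tcp cam',W['xyz']-np.diag([1,-1,-1.])@np.array([.8,-68,-181.8]))
for r in ringpix(im): print(np.round(r[:2],1),r[3],atz(ray(W,r[3][0] if r[3] else r[:2]),24).round(1))
```

```text
22.2 [593.11 188.37  21.64] yaw 0.02 F [0.25 0.73 0.24] w 0.752
tcp cam [593.17593027 189.54670485  21.62307309]
```

View pics/g6.png

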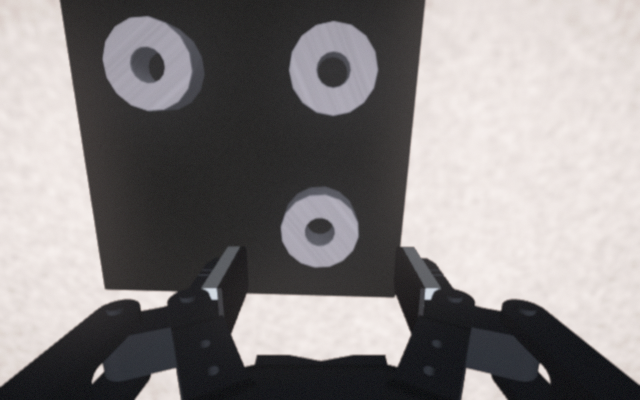

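The second ring's bore is at (320,231), centred between the fingers. Descend and grip at the same depth as before.

Call:
play_rows(steps=[[[0,0,0.0147],[0,0,0]],[[0,0,0.0147],[0,0,0]],[[0,0,0.0147],[0,0,0]],[[0,0,0.0147],[0,0,0]],[[0,0,0.0147],[0,0,0]],[[0,0,0],[0,0,0]],[[0,0,0],[0,0,0]]])

```text
time_s: 22.95
eef_pos: [593.0, 188.4, -34.0]
ee_rot: [0.0, 1.0, 0.0, -0.0]
force: [0.5, -0.6, -0.6]
grip_width: 0.747
```

Call:
play_rows(steps=[[[0,0,0],[0,0,0]],[[0,0,0],[0,0,0]],[[0,0,0],[0,0,0]],[[0,0,0],[0,0,0]],[[0,0,0],[0,0,0]],[[0,0,0],[0,0,0]],[[0,0,0],[0,0,0]]], grip=1)

```text
time_s: 23.65
eef_pos: [593.6, 188.4, -33.2]
ee_rot: [-0.0, 1.0, 0.0, 0.001]
force: [-0.4, 0.3, 5.5]
grip_width: 0.491
```

Call:
play_rows(steps=[[[0,0,-0.015],[0,0,0]],[[0,0,-0.03],[0,0,0]],[[0,0,-0.045],[0,0,0]],[[0,0,-0.045],[0,0,0]],[[0,0,-0.05],[0,0,0]],[[0,0,-0.05],[0,0,0]],[[0,0,-0.035],[0,0,0]],[[0,0,0],[0,0,0]]])

```text
time_s: 24.45
eef_pos: [594.3, 188.6, 172.8]
ee_rot: [-0.0, 1.0, 0.0, 0.003]
force: [-0.1, -1.3, -2.6]
grip_width: 0.491
```

Run:
```python
from h import *
im,W=look('g7')
im=im[200:350,240:400]; save(cv2.resize(im,None,fx=4,fy=4,interpolation=cv2.INTER_CUBIC),'g7c.png')
```

```text
24.45 [594.33 188.61 172.77] yaw 0.03 F [-0.12 -1.26 -2.59] w 0.491
```

View pics/g7c.png

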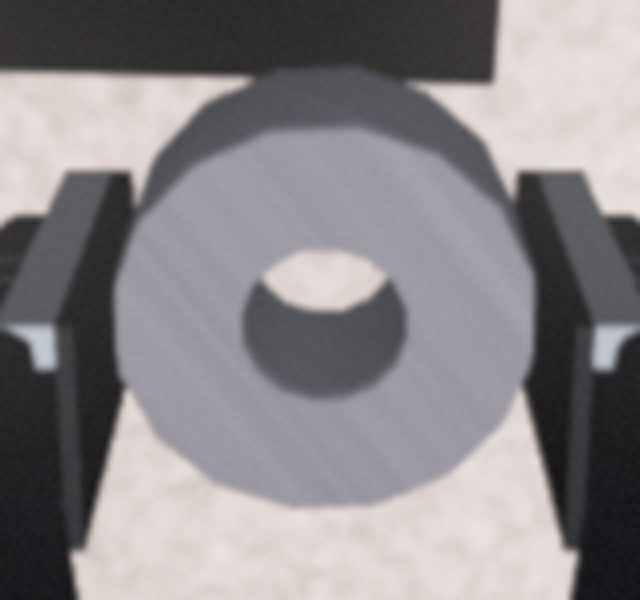

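The second ring is held, with its bore at about 0.7 mm more −y in the hand than the first. Carrying it over the post.

Call:
play_rows(steps=[[[-0.0111,0.0505,0],[0,0,0]],[[-0.0111,0.0505,0],[0,0,0]],[[-0.0111,0.0505,0],[0,0,0]],[[-0.0111,0.0505,0],[0,0,0]],[[-0.0111,0.0505,0],[0,0,0]],[[-0.0111,0.0505,0],[0,0,0]],[[-0.0111,0.0505,0],[0,0,0]],[[-0.0111,0.0505,0],[0,0,0]],[[-0.0111,0.0505,0],[0,0,0]],[[-0.0111,0.0505,0],[0,0,0]],[[0,0,0],[0,0,0]],[[0,0,0],[0,0,0]],[[0,0,0],[0,0,0]],[[0,0,0],[0,0,0]]])

```text
time_s: 25.9
eef_pos: [509.9, -189.3, 168.1]
ee_rot: [-0.0, 1.0, 0.001, -0.0]
force: [-1.1, 0.1, -1.9]
grip_width: 0.49
```

Run:
```python
from h import *
im,W=look('p5')
tc=W['xyz']-np.diag([1,-1,-1.])@np.array([.8,-68,-181.8])
print(tc,'ring',atz(ray(W,(324.5/4-.4+240,324/4-.4+200)),tc[2]+57.2),[ctrl.sense()['eef_pos'].round(2)])
im=im[180:330,240:400]; save(cv2.resize(im,None,fx=4,fy=4,interpolation=cv2.INTER_CUBIC),'p5c.png')
```

```text
25.9 [ 509.93 -189.26  168.1 ] yaw 0.1 F [-1.09  0.1  -1.9 ] w 0.49
[ 509.95091883 -188.22438853  168.1217133 ] ring [ 511.00013162 -189.33963894  225.3217133 ] [array([ 510.01, -189.38,  168.29])]
```

View pics/p5c.png

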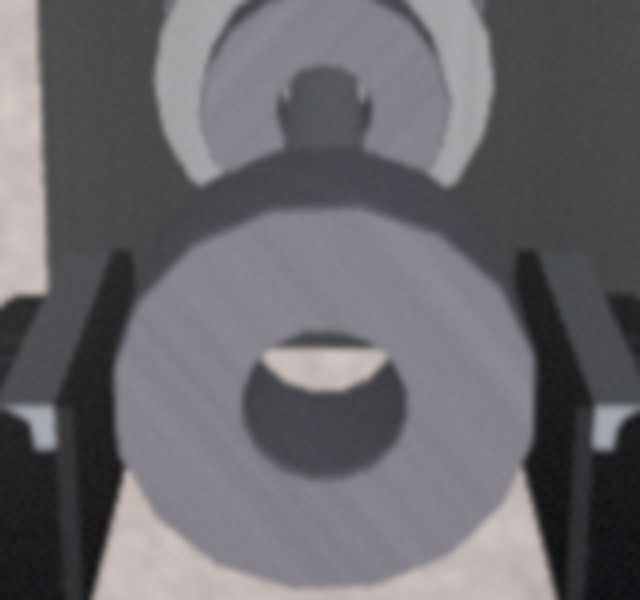

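Call:
play_rows(steps=[[[0,0.0018,0],[0,0,0]],[[0,0,0.0133],[0,0,0]],[[0,0,0.0133],[0,0,0]],[[0,0,0.0107],[0,0,0]],[[0,0,0.004],[0,0,0]],[[0,0,0.004],[0,0,0]],[[0,0,0.004],[0,0,0]],[[0,0,0.004],[0,0,0]],[[0,0,0.004],[0,0,0]],[[0,0,0.004],[0,0,0]],[[0,0,0],[0,0,0]],[[0,0,0],[0,0,0]]])

```text
time_s: 27.15
eef_pos: [509.9, -191.8, 122.7]
ee_rot: [0.0, 1.0, 0.0, 0.0]
force: [0.2, -0.5, -1.9]
grip_width: 0.493
```

Run:
```python
from h import *
im,W=look('p6')
im=im[180:330,240:400]; save(cv2.resize(im,None,fx=4,fy=4,interpolation=cv2.INTER_CUBIC),'p6c.png')
```

```text
27.15 [ 509.94 -191.75  122.65] yaw 0.02 F [ 0.16 -0.51 -1.87] w 0.493
```

View pics/p6c.png

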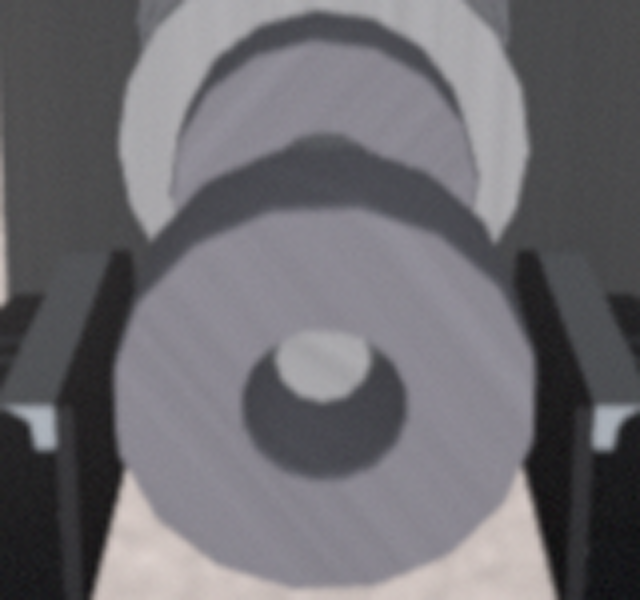

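Threaded again: the tip shows inside the bore and the force is only the weight. Lowering toward the first ring, with a +1 mm y correction.

Call:
play_rows(steps=[[[0,-0.0013,0.0072],[0,0,0]],[[0,0,0.0072],[0,0,0]],[[0,0,0.0072],[0,0,0]],[[0,0,0.0072],[0,0,0]],[[0,0,0.0072],[0,0,0]],[[0,0,0.0072],[0,0,0]],[[0,0,0.0055],[0,0,0]],[[0,0,0],[0,0,0]],[[0,0,0],[0,0,0]]])

```text
time_s: 28.1
eef_pos: [510.0, -190.8, 86.2]
ee_rot: [0.0, 1.0, 0.0, 0.0]
force: [-0.2, 0.8, -2.0]
grip_width: 0.495
```

Call:
play_rows(steps=[[[0,0,0.0016],[0,0,0]],[[0,0,0.0016],[0,0,0]],[[0,0,0.0016],[0,0,0]],[[0,0,0.0016],[0,0,0]],[[0,0,0.0016],[0,0,0]],[[0,0,0.0016],[0,0,0]],[[0,0,0.0016],[0,0,0]],[[0,0,0.0016],[0,0,0]],[[0,0,0],[0,0,0]],[[0,0,0],[0,0,0]]])

```text
time_s: 29.1
eef_pos: [509.9, -190.8, 76.5]
ee_rot: [0.0, 1.0, 0.0, 0.0]
force: [-0.7, -0.6, -2.0]
grip_width: 0.496
```

Run:
```python
from h import *
im,W=look('p7')
im=im[150:330,240:400]; save(cv2.resize(im,None,fx=3.3,fy=3.3,interpolation=cv2.INTER_CUBIC),'p7c.png')
```

```text
29.1 [ 509.94 -190.79   76.55] yaw 0.02 F [-0.65 -0.57 -2.02] w 0.496
```

View pics/p7c.png

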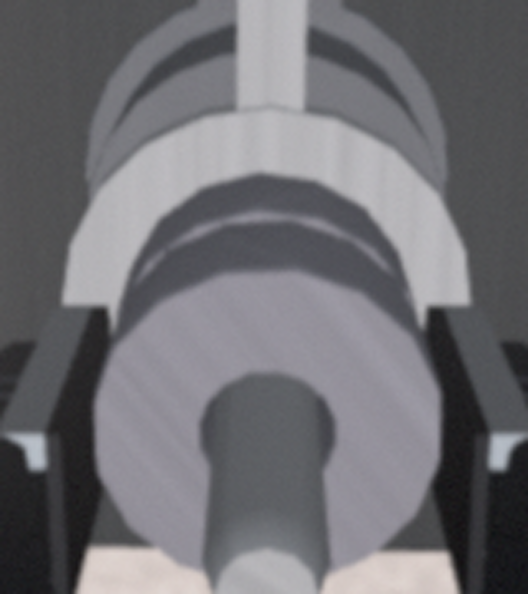

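Call:
play_rows(steps=[[[0,0,0.0016],[0,0,0]],[[0,0,0.0016],[0,0,0]],[[0,0,0.0016],[0,0,0]],[[0,0,0.0016],[0,0,0]],[[0,0,0.0016],[0,0,0]],[[0,0,0.0016],[0,0,0]],[[0,0,0.0016],[0,0,0]],[[0,0,0],[0,0,0]],[[0,0,0],[0,0,0]],[[0,0,0],[0,0,0]]])

```text
time_s: 30.15
eef_pos: [509.9, -190.8, 68.2]
ee_rot: [0.0, 1.0, 0.0, 0.0]
force: [-0.1, 0.3, 1.6]
grip_width: 0.495
```

Run:
```python
from h import *
im,W=look('p8')
im=im[150:330,240:400]; save(cv2.resize(im,None,fx=3.3,fy=3.3,interpolation=cv2.INTER_CUBIC),'p8c.png')
```

```text
30.15 [ 509.92 -190.79   68.18] yaw 0.02 F [-0.06  0.25  1.6 ] w 0.495
```

View pics/p8c.png

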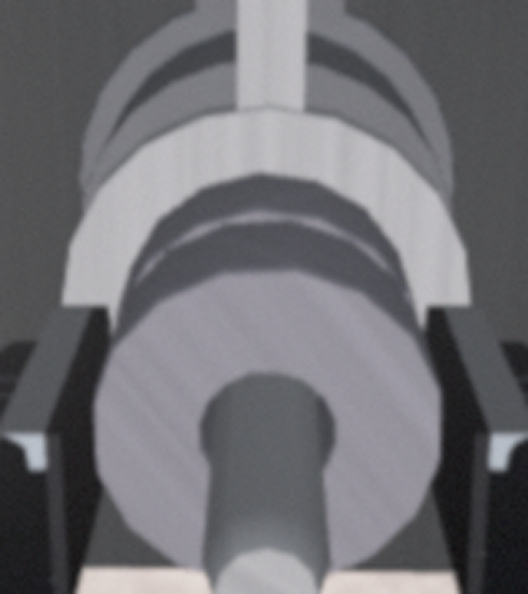

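The pan has moved down with the ring since contact, and the force is +1.6 N, slightly beyond full weight transfer. I'll back up 2 mm, then release.

Call:
play_rows(steps=[[[0,0,-0.0013],[0,0,0]],[[0,0,-0.0013],[0,0,0]],[[0,0,0],[0,0,0]],[[0,0,0],[0,0,0]],[[0,0,0],[0,0,0]]])

```text
time_s: 30.7
eef_pos: [510.0, -190.8, 70.1]
ee_rot: [0.0, 1.0, 0.0, 0.0]
force: [2.1, 0.0, 0.5]
grip_width: 0.491
```

Call:
play_rows(steps=[[[0,0,0],[0,0,0]],[[0,0,0],[0,0,0]],[[0,0,0],[0,0,0]],[[0,0,0],[0,0,0]],[[0,0,0],[0,0,0]]], grip=0.25)

```text
time_s: 31.2
eef_pos: [509.9, -190.7, 70.0]
ee_rot: [-0.0, 1.0, 0.0, -0.0]
force: [0.1, -0.6, 0.7]
grip_width: 0.752
```

Run:
```python
from h import *
im,W=look('p9')
im=im[150:330,240:400]; save(cv2.resize(im,None,fx=3.3,fy=3.3,interpolation=cv2.INTER_CUBIC),'p9c.png')
```

```text
31.2 [ 509.87 -190.73   70.02] yaw 0.02 F [ 0.1  -0.6   0.71] w 0.752
```

View pics/p9c.png

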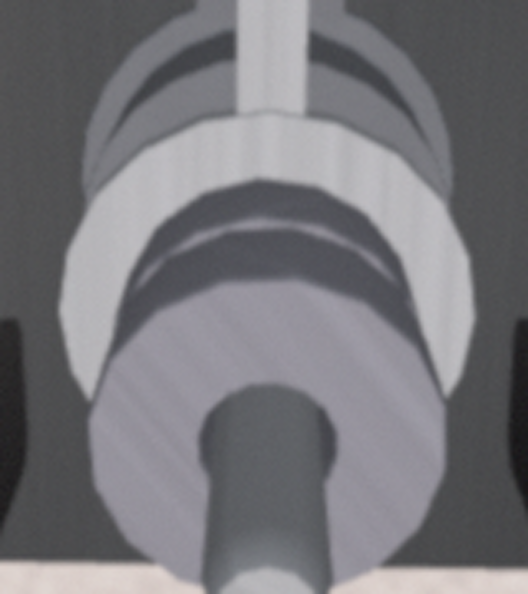

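Released; the stack looks flat. I'll rise and take two views to measure the pan level.

Call:
play_rows(steps=[[[0,0,-0.02],[0,0,0]],[[0,0,-0.05],[0,0,0]],[[0,0,-0.06],[0,0,0]],[[0,0,-0.06],[0,0,0]],[[0,0,-0.06],[0,0,0]],[[0,-0.035,-0.03],[0,0,0]],[[0,-0.035,0],[0,0,0]],[[0,0,0],[0,0,0]],[[0,0,0],[0,0,0]],[[0,0,0],[0,0,0]],[[0,0,0],[0,0,0]]])

```text
time_s: 32.35
eef_pos: [509.8, -138.9, 279.6]
ee_rot: [-0.0, 1.0, -0.0, -0.0]
force: [0.9, 0.5, -1.2]
grip_width: 0.748
```

Run:
```python
from h import *
look('d1')
```

```text
32.35 [ 509.78 -138.94  279.59] yaw -0.03 F [ 0.93  0.49 -1.19] w 0.748
```

Call:
play_rows(steps=[[[0,0.047,0],[0,0,0]],[[0,0.047,0],[0,0,0]],[[0,0,0],[0,0,0]],[[0,0,0],[0,0,0]],[[0,0,0],[0,0,0]]])

```text
time_s: 32.9
eef_pos: [509.9, -208.3, 280.1]
ee_rot: [-0.0, 1.0, 0.0, -0.0]
force: [-0.7, 0.4, 0.1]
grip_width: 0.755
```

Run:
```python
from h import *
look('d2')
for n in ('d1','d2'):
    W=ld(n); c=np.round(proj(W,[511.2,-191,130])).astype(int); x0,y0=c[0]-45,c[1]-50; print(n,x0,y0)
    im=W['im'][y0:y0+85,x0:x0+85]
    save(cv2.convertScaleAbs(cv2.resize(im,None,fx=7,fy=7,interpolation=cv2.INTER_CUBIC),alpha=1.4),n+'_c.png')
im=cams.capture('scene'); save(cv2.convertScaleAbs(cv2.resize(im[110:190,280:360],None,fx=7.5,fy=7.5,interpolation=cv2.INTER_CUBIC),alpha=1.7),'sc2.png')
```

```text
32.9 [ 509.93 -208.26  280.05] yaw 0.04 F [-0.71  0.35  0.13] w 0.755
d1 276 175
d2 276 108
```

View pics/d1_c.png

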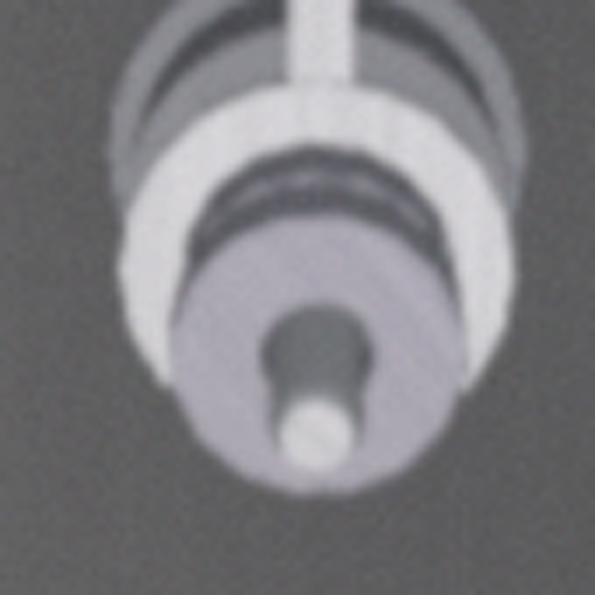

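View pics/d2_c.png

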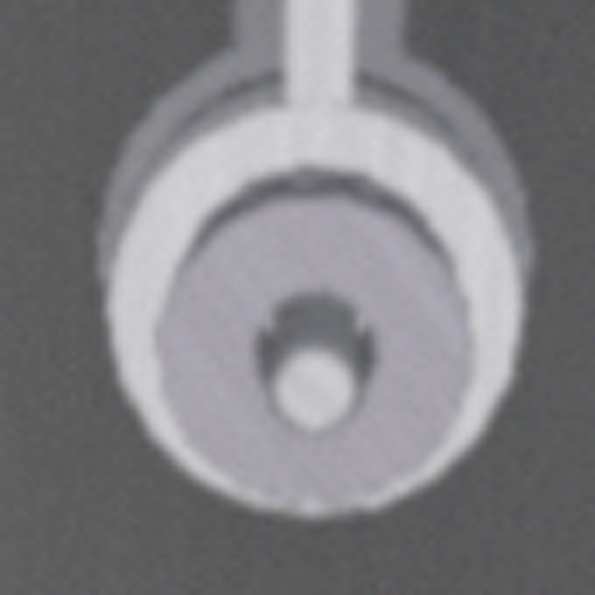

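View pics/sc2.png

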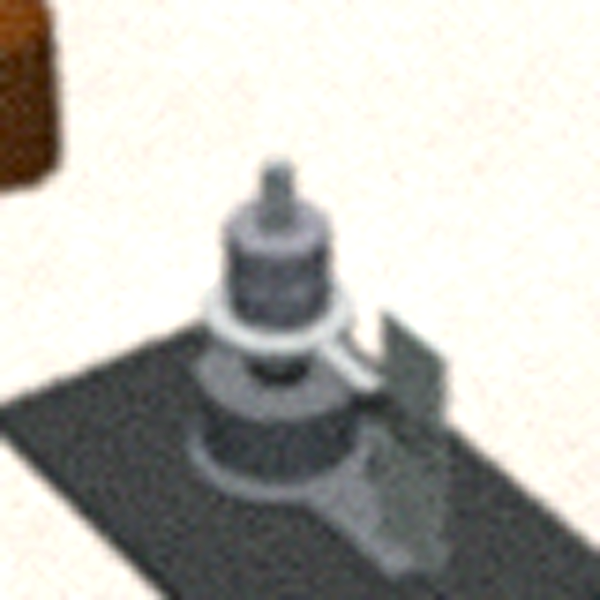

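Run:
```python
from h import *
a,b=ld('d1'),ld('d2')
c=lambda x,y,x0,y0:((x+.5)/7-.5+x0,(y+.5)/7-.5+y0)
print('tip',tri([ray(a,c(317,435,276,175)),ray(b,c(314.5,389,276,108))]))
# pan y extents: d1 top 82 ; d2 top 104, bottom 517
print('pan top',tri([ray(a,c(320,82,276,175)),ray(b,c(318,104,276,108))]))
A,B=ld('b1'),ld('b2')
print('pan top before',tri([ray(A,c(285,82,270,180)),ray(B,c(281,95,270,110))]))
for z in range(80,115,5):
  print(z,[np.linalg.norm(atz(ray(W,c(l,y,x0,y0)),z)-atz(ray(W,c(r,y,x0,y0)),z)).round(1) for W,l,r,y,x0,y0 in ((A,77,490,275,270,180),(B,62,498,310,270,110),(a,119,517,270,276,175),(b,108,525,310,276,108))])
S=cams.camera_info('scene')
print([(z,np.round(proj(S,[511.2,-191,z]),1)) for z in (180,170,160,150)], 160/7.5+110)
```

```text
tip (array([ 511.05238367, -191.02626927,  160.91070719]), [np.float64(0.04381732124535868), np.float64(0.043817321245206785)])
pan top (array([ 511.62062916, -159.9480496 ,   89.13454369]), [np.float64(0.04110035546478355), np.float64(0.04110035546469665)])
pan top before (array([ 511.5734701 , -160.26155669,  108.24839465]), [np.float64(0.008497650731697995), np.float64(0.008497650731615812)])
80 [np.float64(68.9), np.float64(69.0), np.float64(66.1), np.float64(66.0)]
85 [np.float64(68.0), np.float64(68.1), np.float64(65.3), np.float64(65.2)]
90 [np.float64(67.1), np.float64(67.2), np.float64(64.4), np.float64(64.3)]
95 [np.float64(66.2), np.float64(66.3), np.float64(63.5), np.float64(63.4)]
100 [np.float64(65.2), np.float64(65.4), np.float64(62.7), np.float64(62.6)]
105 [np.float64(64.3), np.float64(64.5), np.float64(61.8), np.float64(61.7)]
110 [np.float64(63.4), np.float64(63.6), np.float64(60.9), np.float64(60.8)]
[(180, array([316. , 125.5])), (170, array([316. , 128.4])), (160, array([316.1, 131.2])), (150, array([316.1, 134. ]))] 131.33333333333334
```

Three height estimates put the pan's sinking at 31 to 34 mm, inside the 29 to 41 mm window. To check the pointer directly I'll tilt the wrist camera to face the index plate.

Call:
play_rows(steps=[[[-0.0203,-0.0393,0],[0,0,0]],[[-0.0203,-0.0393,0],[0,0,0]],[[-0.0203,-0.0393,0],[0,0,0]],[[-0.0203,-0.0393,0],[0,0,0]],[[0,0,0],[0,0.1667,0]],[[0,0,0],[0,0.1667,0]],[[0,0,0],[0,0.1667,0]],[[0,0,0],[0,0.1667,0]],[[0,0,0],[0,0.1667,0]],[[0,0,0],[0,0.1667,0]],[[0,0,0],[0,0,0]],[[0,0,0],[0,0,0]]])

```text
time_s: 34.2
eef_pos: [448.8, -91.1, 280.7]
ee_rot: [0.0, 0.924, -0.0, 0.382]
force: [-0.2, 0.3, 0.9]
grip_width: 0.748
```

Call:
play_rows(steps=[[[-0.0283,0,0.0283],[0,0,0]],[[-0.0283,0,0.0283],[0,0,0]],[[-0.0283,0,0.0283],[0,0,0]],[[-0.0283,0,0.0283],[0,0,0]],[[0,0,0],[0,0,0]],[[0,0,0],[0,0,0]],[[0,0,0],[0,0,0]]])

```text
time_s: 34.9
eef_pos: [450.0, -91.4, 161.9]
ee_rot: [0.001, 0.924, 0.001, 0.384]
force: [0.1, -0.1, 0.7]
grip_width: 0.749
```

Run:
```python
from h import *
im,W=look('e1')
c=[np.round(proj(W,[510,-98,z])) for z in (79,91,134)]; print(c)
x,y=int(c[1][0]),int(c[1][1])
im=im[max(0,y-60):y+60,max(0,x-80):x+80]; save(cv2.convertScaleAbs(cv2.resize(im,None,fx=5,fy=5,interpolation=cv2.INTER_CUBIC),alpha=1.3),'e1c.png')
```

```text
34.9 [450.05 -91.35 161.9 ] yaw 0.19 F [ 0.12 -0.07  0.74] w 0.749
[array([300., 195.]), array([309., 198.]), array([349., 209.])]
```

View pics/e1.png

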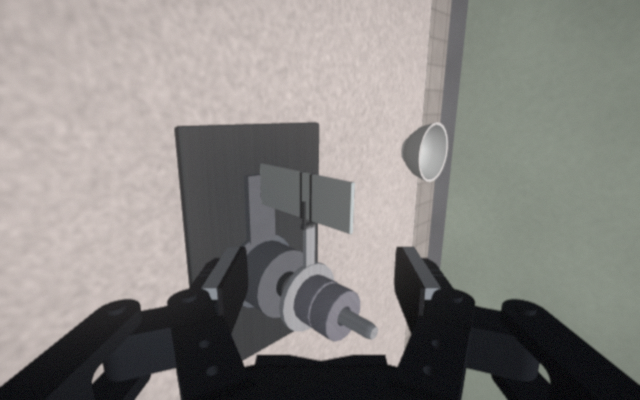

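View pics/e1c.png

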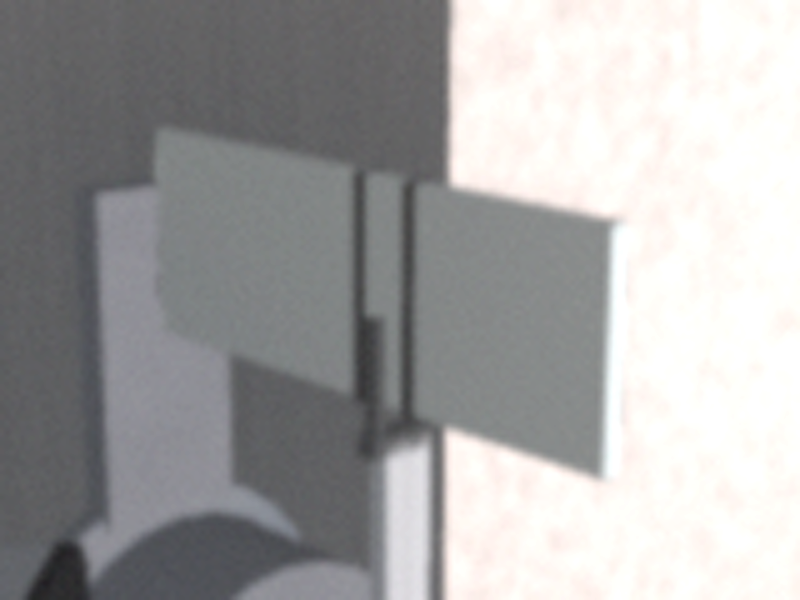

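The face-on view shows the dark pointer (crop about 373,380) between the two black lines (360 lower, 408 upper). The 45° downward look makes a pointer standing in front of the plate seem lower than it is, so it really sits further inside. One last overall look before handing in.

Run:
```python
from h import *
im=cams.capture('scene'); save(im,'fin.png')
T=cams.capture('top'); save(cv2.resize(T[120:280,150:500],None,fx=2.2,fy=2.2),'fint.png')
s=ctrl.sense(); print(s['time_s'],s['force'].round(2))
```

```text
35.05 [ 0.2  -0.59 -0.18]
```

View pics/fin.png

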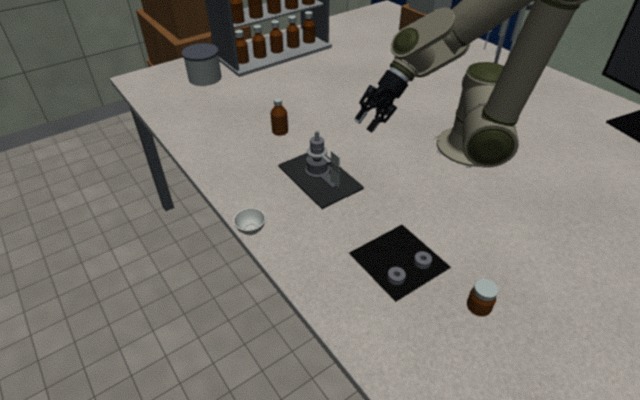

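View pics/fint.png

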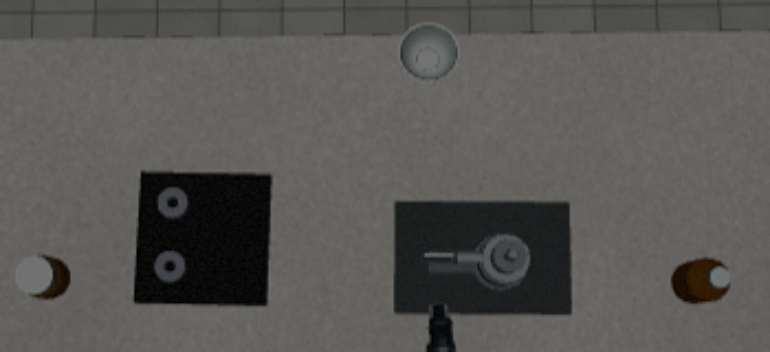

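Two rings are stacked on the post, the two spares lie where they were on the mat, the bottle, jar and bowl are untouched, and the arm is clear. Handing in.

```bash
python3 -c "
from rig import ctrl; print(ctrl.finish_job())"
```

```text
the job is handed in; nothing more can be done
None
```

The balance is at its mark and the job is handed in at about 35 s. Two rings are stacked flat on the post, and the two spare rings stayed where they lay. The bottle, jar and bowl were not touched.

**What I did:** I located the rings and the post (axis about 511, −191 mm) with the wrist camera. I lowered each ring over the post until its weight was on the pan or the ring below, then released it. Wrist force readings were about 1.6 N at most while lowering the rings, and 5.5 N while gripping them on the mat.

**Last checks:**
- **Pan level:** triangulating the post tip gave 32 mm of sinking and the pan's edge gave 34 mm. A rougher check from the pan's apparent width gave 31 mm. The window is 29 to 41 mm.
- **Pointer:** seen face-on to the index plate, it sits between the two black lines. In that tilted view it looks nearer the lower line, which fits parallax from the view coming down at 45°.
- **Final pictures:** the scene and top views showed the stack and both spares in place, with the arm clear of everything.

**What disagreed:** the real finger ends stand about 42 mm behind the stated tool point. Because of that, my first grasp closed on nothing above the ring and moved nothing. I then worked from the measured finger position, with reported tool heights down to −34 mm.

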